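# Make up the re-pinning kit and the padlock service kit in their job trays

## Task

Make up the kits for the next two jobs in the wooden job trays, everything sitting right down on its pocket floor: in the tray with three pockets the re-pinning kit, a lock cylinder in each narrow slot, barrel up as they stand now, and the tin of pins in the wide pocket. In the other tray goes the padlock service kit, the padlock lying flat and lengthwise in the middle of the oblong pocket and the pot of lock grease upright in the round well. Don't let the pot fall over, and leave the other things on the bench where they are.

Things in the scene. Friction and masses are not known exactly. Their poses are not given: they have to be found in the camera images.
- pinning_tray: Beech re-pinning job tray, fixed, 16 mm high; frame at the middle of its underside, z up; x along its 204 mm length, y across its 126 mm width. Felt-floored pockets 10 mm deep, floor 6 mm above the bench, all straight-sided, open on top: two slots 76 (x) by 33 (y) mm at (-35, +36) and (-35, -36) mm, one pocket 82 (x) by 110 (y) mm at (+49, 0).
- service_tray: Beech padlock service tray, same outside, fixed, 16 mm high; frame at the middle of its underside, z up; x along its 204 mm length, y across its 126 mm width. Felt-floored pockets 10 mm deep, floor 6 mm above the bench, all straight-sided, open on top: a round well 62 mm wide at (-52, 0) mm and an oblong pocket 62 (x) by 87 (y) mm at (+44, 0).
- cylinder_a_mid (a point): Brass-coloured profile lock cylinder, 17 (x) by 60 (y) by 24 (z) mm, standing on its narrow rib with the round barrel up, 0.2 kg. The point is its centre, 12 mm above its underside; grip it across x. The two cylinders are alike: either slot will do.
- cylinder_b_mid (a point): Nickel profile lock cylinder, same shape: 17 (x) by 60 (y) by 24 (z) mm, round barrel up, 0.2 kg. The point is its centre, 12 mm above its underside; grip it across x.
- pin_tin_mid (a point): Flat shut rectangular tin of pins with blue lid, 66 (x) by 94 (y) by 30 (z) mm, lid fixed, 0.12 kg. The point is its centre, 15 mm above its underside; grip it across x.
- padlock_mid (a point): Brass padlock lying flat, 71 (x) by 46 (y) by 20 (z) mm with shackle. The point is the middle of the whole, 10 mm above its underside. The solid body is 40 by 46 mm, its centre 16 mm from the point towards -x: grip it there across y; the shackle points to +x. 0.22 kg. It goes in with x along the tray's y, either way round.
- grease_pot_mid (a point): Round pot of lock grease, standing: aluminium with paper band and black screw lid (fixed), 46 mm across, 55 mm tall, straight-sided, 0.15 kg. The point is its centre, 27.5 mm above its underside.
- marker: Bystander: felt marker, 15 (x) by 135 (y) by 15 mm, origin under its middle, lying between the trays and the key-cutting machine (fixed, 210 mm tall, to the right of the trays: from 0.49 m ahead of the robot, right of y = -0.08 m). Leave it.
- screwdriver: Bystander: small screwdriver lying on the bench, 157 mm long (y, handle at +y), 22 mm high, origin under its middle. Leave it.
Not all that is in view belongs to the job. There is more than one size of the part that bears grease_pot_mid; the job needs the larger.

How it is judged:
By the outcome, as a careful person would: the job done as asked, in the order asked, and still so for the second after the job is handed in, with the robot touching nothing.
It also fails if it takes over 131 s, if anything falls off the work surface, if the arm or the gripper's body presses on something with over 40 N, if the wrist force passes 120 N, or if a joint passes its speed limit or range.

## Robot

A 6-joint arm with a two-finger parallel gripper is mounted at the origin on a cart in front of the work surface, level with it; the furniture and walls round the work are solid. World frame = base frame: x ahead of the robot, y to its left, z up, the work surface at z = 0. Lengths are in m, angles in rad, forces in N, time in s.
With the tool pointing down it reaches from about 0.3 to 0.75 m from the base axis. Payload 8.5 kg.
Tool frame: the origin (TCP) lies midway between the tips of the shut fingers; the grasp point (between the pads) lies 19 mm behind it; z points along the fingers, x is the direction in which the jaws open and shut, and the axes are right-handed (so a half turn about z gives the same grasp; the last joint's range is limited). The gripper opens to 85 mm and grips with 20 to 120 N. Pads are 22 mm wide; open, the fingers measure 114 mm over their backs; the gripper's body (76 mm by 85 mm) begins 54 mm behind the grasp point. The pads swing forward as they close: fully open they stand 13 mm farther back than shut.
Start: joints at [0.916, 0.381, 1.297, -0, 1.464, -0.215], TCP at [0.234, 0.498, 0.231] pointing down, gripper open.
Joint ranges: [-3.11, 3.11], [-0.89, 2.33], [0.22, 2.48], [-1.42, 4.56], [0.17, 2.85], [-2.88, 2.88]. Speed limits (rad/s): [2.39, 2.39, 3.14, 3.14, 3.14, 3.14].

## Interface

Orientations are given as a rotation vector (axis times angle).
In Python, from bench import * gives the robot as it stands. The module is installed in compiled form; this text tells all that it offers.
- The arm moves only by the tool send_rows, never from a script. Its argument "plan" is a list of rows, each an object with "hand": the closure, from -1 (fully open) to 1 (shut); "travel": the shift along the tool's x, y, z in mm, a list of three; "spin": the turn about the tool's z in rad. A call has 1 to 10 rows; each row is the pose to reach, as a shift and turn from the pose measured when the call began, along the tool's axes at that moment; what a row does not reach only later rows make up. A row lasts 1/12 s, in which the tool goes at most 41.7 mm and 7.16 degrees, less where a joint would pass 70% of its speed; a pose out of reach is approached as far as the arm can. A call with a gripper value outside its range is refused whole. The fingers move at their own pace and stop on an object; "newtons" is the grip in N (left out, the last holds). Time passes only in rows, so rows that repeat a pose let the fingers close. It gives the time, the measured TCP pose, the force and the opening at its end, in the units of the state.
- state(): the state, without advancing time (a new reading comes with each control period).
- snapshot(name): name is "scene" or "side" or "wrist"; returns a dict with "frame" (384x512x3 uint8, blue, green, red), "camera_matrix" (3x3 intrinsics, pixels), "origin" and "rotation" of the camera in the world. Camera axes: x right, y up, looking along -z (the intrinsics and any distortion apply to the point x, -y, -z); pixel columns grow to the right and rows downward; lengths in m; the calibration is good to about 2 mm. A picture is of the moment at which its call begins. There is no depth.
- close_job(): hands the job in, once; it reports no verdict.
The state is a dict: "clock": time; "qpos": joint angles; "qd": joint speeds; "tau": joint torques, N m; "ee_pos": TCP position; "tcp_rot": TCP orientation; "ft_force": force on the tool from outside, world axes, zero at the start; "ft_torque": the same for the moment, N m; "grip_width": opening from 0.0 (shut) to 1.0 (fully open).
Only numpy, scipy, OpenCV 4.12 (cv2) and the standard library are available. Lean on these libraries where they do the work, as an engineer would, in place of code of your own. Each camera call takes 0.05 s, during which the arm holds its last target.

## Working session

There is one attempt and no reset: what is moved stays moved. The work goes in short steps, Python scripts to look and compute and a tool call to move; the robot and the scene stay as the last step left them, time stands still between calls to the robot, and variables do not carry over. Pictures are saved under pics/ and viewed, and the job is handed in when it is done.

Besides the shell and the picture viewer there is one more tool, called after ">>>" as name([rows], argument=value, ...), one row to a line, values as JSON. send_rows: Moves the arm, as the interface text tells. Its arguments: {"type":"object","properties":{"plan":{"type":"array","items":{"type":"object","properties":{"hand":{"type":"number"},"travel":{"type":"array","items":{"type":"number"}},"spin":{"type":"number"}}}},"newtons":{"type":"number"}},"required":["plan"]}

```bash
mkdir -p pics; ls; python3 - <<'E'
from bench import *
import cv2,pickle
print(state())
for n in ["scene","side","wrist"]:
    s=snapshot(n); cv2.imwrite(f"pics/{n}0.png",s["frame"]); pickle.dump(s,open(f"pics/{n}0.pkl","wb"))
    print(n,s["camera_matrix"],s["origin"],s["rotation"],[k for k in s])
E
```

```text
pics
{'clock': 0.0, 'qpos': array([ 9.15695267e-01,  3.81253961e-01,  1.29826937e+00,  6.31608950e-06,
        1.46360890e+00, -2.15319075e-01]), 'qd': array([ 0.0009954 , -0.00117988, -0.0007819 ,  0.00170227, -0.00055154,
       -0.00064253]), 'tau': array([-1.68113333e-03, -4.48455441e+01, -2.31278479e+01, -1.77412585e-04,
        4.74983157e-03, -2.18124228e-06]), 'ee_pos': array([0.23398556, 0.49742184, 0.23067776]), 'tcp_rot': array([ 2.65205881e+00,  1.68312267e+00, -2.27459063e-03]), 'ft_force': array([-0.1850086 ,  0.89878513,  0.69574722]), 'ft_torque': array([0.00533028, 0.0411004 , 0.00828458]), 'grip_width': 1.0008361912566195}
scene [[482.05937418   0.         255.64754858]
 [  0.         482.05937418 187.43976436]
 [  0.           0.           1.        ]] [-0.06418176 -1.05516851  0.88358501] [ 0.94166256 -0.28932724 -0.50487195] ['frame', 'camera_matrix', 'origin', 'rotation']
side [[410.01001852   0.         261.33663446]
 [  0.         410.01001852 193.62184755]
 [  0.           0.           1.        ]] [0.49715325 0.78548514 0.6159873 ] [ 0.10912496 -1.40636374 -2.70525458] ['frame', 'camera_matrix', 'origin', 'rotation']
wrist [[311.46369247   0.         252.69679358]
 [  0.         311.46369247 196.19225487]
 [  0.           0.           1.        ]] [0.16367146 0.53155238 0.37294441] [-0.28017352 -0.17778063  1.12194756] ['frame', 'camera_matrix', 'origin', 'rotation']
```

View pics/scene0.png

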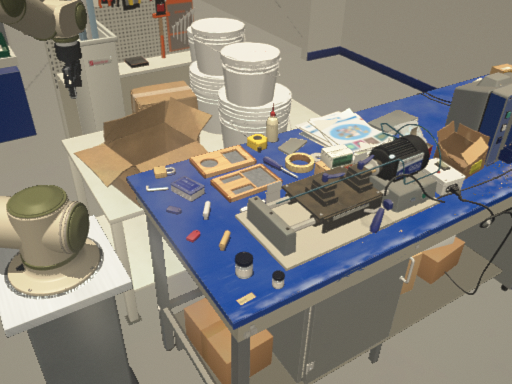

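View pics/side0.png

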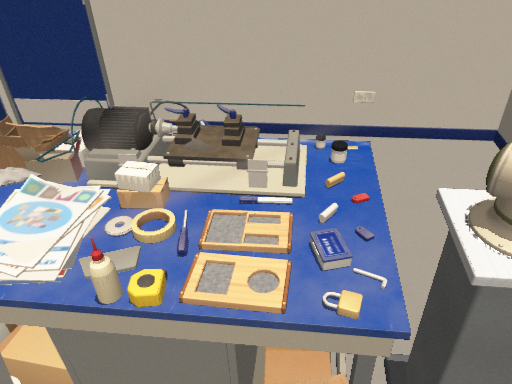

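View pics/wrist0.png

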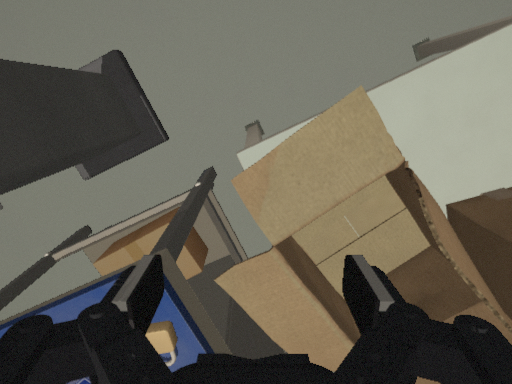

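```bash
cat > h.py <<'E'
import numpy as np, cv2, pickle
from scipy.spatial.transform import Rotation as R
def pix2w(s,u,v,z):
    K=s["camera_matrix"]; d=np.linalg.inv(K)@np.array([u,v,1.]); d=np.array([d[0],-d[1],-d[2]])
    d=R.from_rotvec(s["rotation"]).apply(d); o=np.array(s["origin"]); return o+d*(z-o[2])/d[2]
def w2pix(s,P):
    c=R.from_rotvec(s["rotation"]).inv().apply(np.atleast_2d(P)-np.array(s["origin"])); c=c*[1,-1,-1]
    p=c@s["camera_matrix"].T; return p[:,:2]/p[:,2:]
def load(n): return pickle.load(open(f"pics/{n}.pkl","rb"))
def take(cam,name):
    from bench import snapshot
    s=snapshot(cam); cv2.imwrite(f"pics/{name}.png",s["frame"]); pickle.dump(s,open(f"pics/{name}.pkl","wb")); return s
def crop(name,out,x0,y0,x1,y1,k):
    f=load(name)["frame"][y0:y1,x0:x1]; cv2.imwrite(f"pics/{out}.png",cv2.resize(f,None,fx=k,fy=k,interpolation=cv2.INTER_CUBIC))
def go(st,xyz,yaw=None):
    """shift in tool axes mm and spin for target TCP xyz, jaw axis direction yaw (world angle of tool x, mod pi)"""
    r=R.from_rotvec(st["tcp_rot"]); d=r.inv().apply(np.array(xyz)-st["ee_pos"])*1000
    x=r.as_matrix()[:,0]; cur=np.arctan2(x[1],x[0])
    out="travel %s  curyaw %.3f tilt %.4f"%(np.round(d,1),cur,r.as_matrix()[2,2])
    if yaw is not None:
        dy=(yaw-cur+np.pi/2)%np.pi-np.pi/2
        out+=" spin(tool z down) %.3f  q6 %.2f"%(-dy,st["qpos"][5])
    print(out)
E
python3 - <<'E'
from h import *
crop("side0","s0a",300,130,400,330,4) if 0 else None
crop("side0","sA",180,190,310,320,6)
crop("side0","sB",290,130,400,230,6)
crop("side0","sC",290,190,400,325,5)
crop("scene0","cA",140,140,290,260,5)
crop("scene0","cB",160,200,300,310,5)
E
```

```text
(no output)
```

View pics/sA.png

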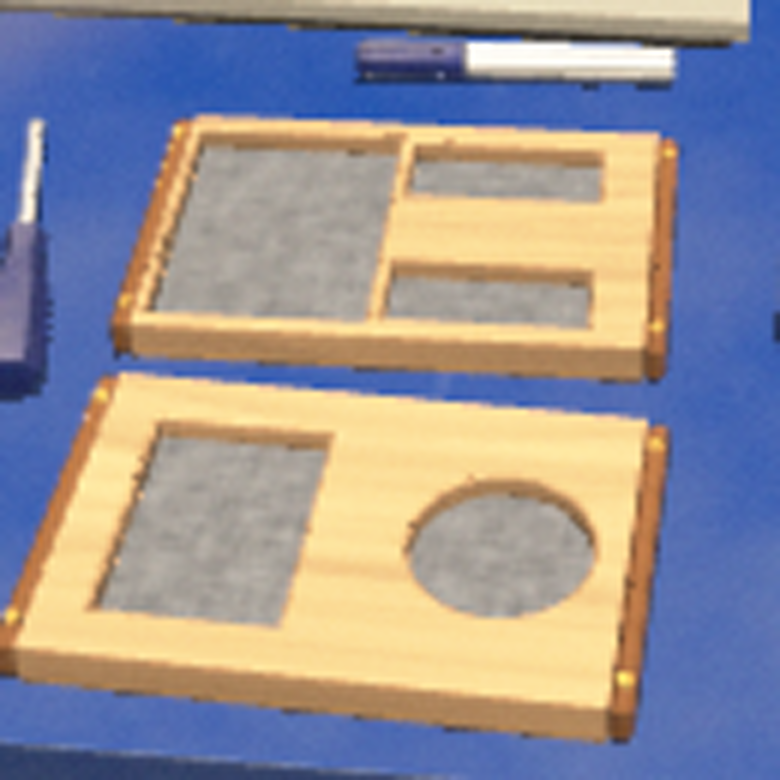

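View pics/sB.png

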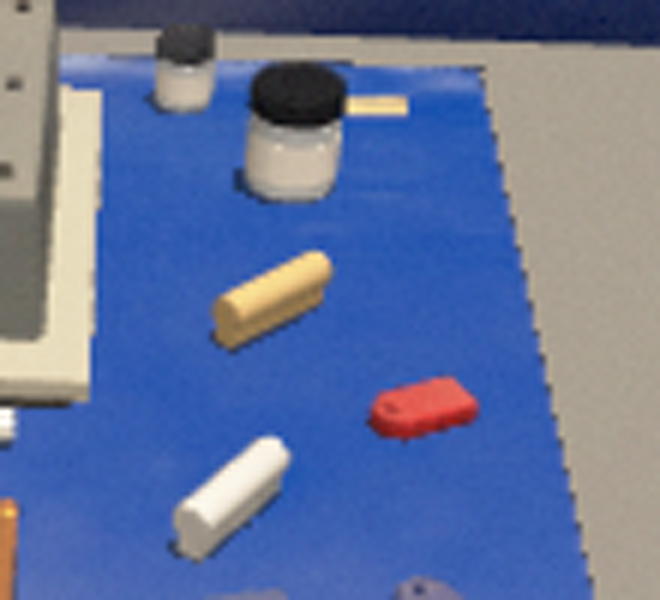

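View pics/sC.png

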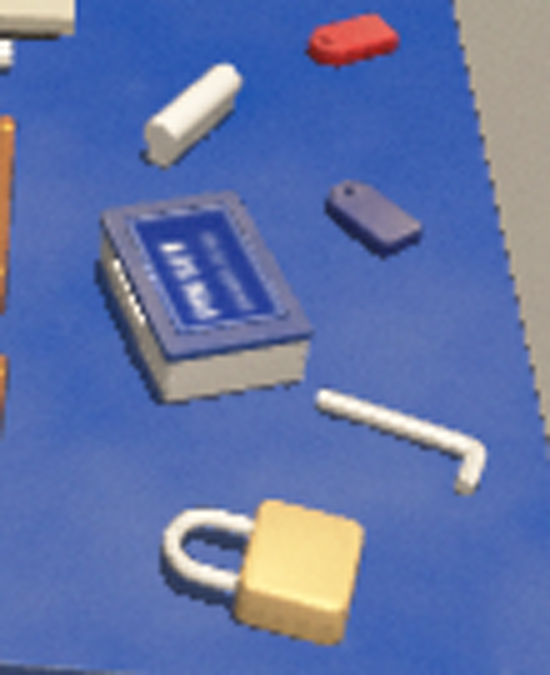

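View pics/cA.png

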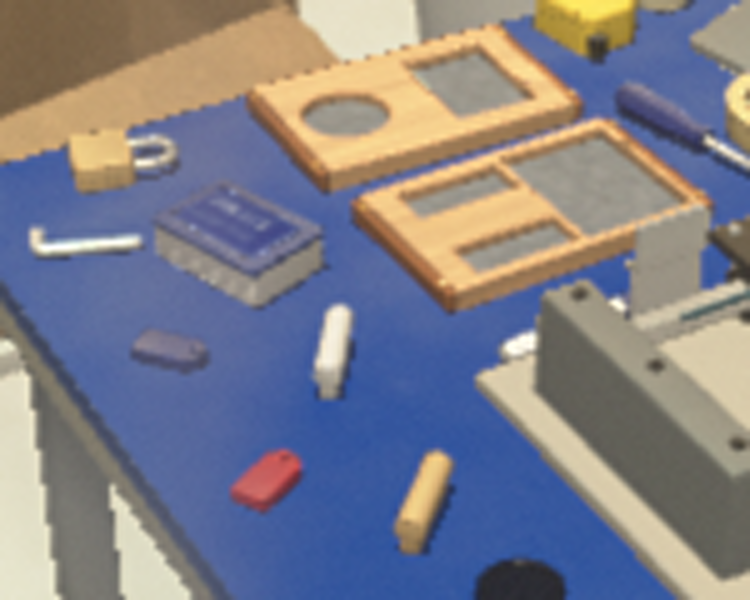

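View pics/cB.png

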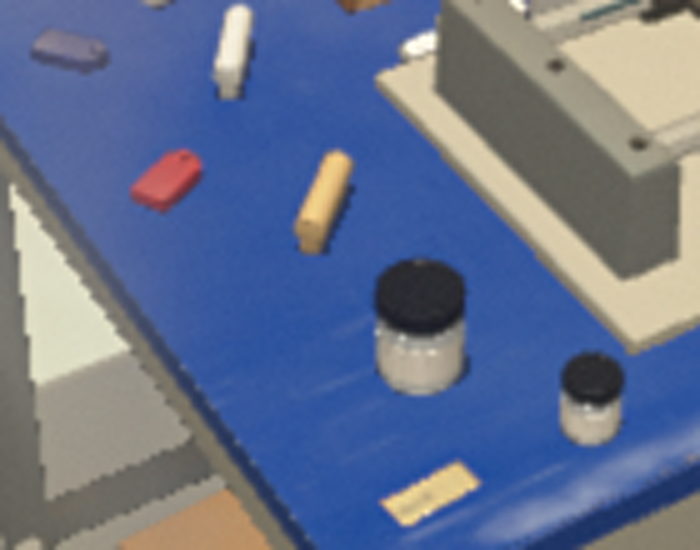

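```bash
cat > fit.py <<'E'
from h import *
from scipy.optimize import least_squares
def fitp(obs,x0,opt=None):
    # obs: list of (snap, model pts Nx3 (m), pix Nx2)
    def T(p,M):
        c,s=np.cos(p[2]),np.sin(p[2]); M=np.array(M,float)
        return np.c_[p[0]+c*M[:,0]-s*M[:,1],p[1]+s*M[:,0]+c*M[:,1],M[:,2]]
    f=lambda p: np.concatenate([(w2pix(s,T(p,M))-P).ravel() for s,M,P in obs])
    r=least_squares(f,x0,loss="soft_l1"); return r.x,f(r.x).reshape(-1,2)
E
python3 - <<'E'
from fit import *
s=load("side0")
def run(d,x0,z=.016):
    M=np.array([[a/1000,b/1000,z] for a,b,_,_ in d]);P=np.array([[180+u/6,190+v/6] for _,_,u,v in d])
    p,r=fitp([(s,M,P)],x0); print(np.round(p,4)); print(np.round(r,1).tolist())
run([(90,-55,197,135),(8,-55,405,137),(90,55,150,315),(8,55,370,320),(3,-52.5,415,145),(-73,-52.5,605,152),(-73,-19.5,602,203),(3,-19.5,405,197),(3,19.5,392,262),(-73,19.5,592,270),(-73,52.5,588,327),(3,52.5,382,320)],[.5,.1,0])
run([(75,-43.5,160,422),(13,-43.5,333,434),(75,43.5,92,606),(13,43.5,280,627),(-21,0,407,548),(-83,0,598,552),(-52,-31,505,480),(-52,31,500,617)],[.5,.3,0])
# scene rough objs
c=load("scene0"); 
for n,u,v,z in [("nick",207,210,.02),("brass",225,240,.02),("tin",187,187,.03),("lock",163,172,.02),("potL top",140+520/5,140+590/5,.055),("potS top",160+592/5,200+375/5,.04),("hex",157,188,.0)]:
    print(n,pix2w(c,u,v,z).round(3))
for n,u,v,z in [("nick",290+233/6,130+490/6,.02),("brass",290+275/6,130+295/6,.02),("tin",290+207/5,190+265/5,.03),("lock",290+270/5,190+560/5,.02),("potL top",290+298/6,130+85/6,.055),("potS top",290+187/6,130+42/6,.04)]:
    print(n,pix2w(s,u,v,z).round(3))
E
```

```text
[0.6224 0.0737 0.028 ]
[[0.4, -0.6], [-0.4, 0.3], [-0.8, 0.0], [-0.4, 0.8], [-0.1, -0.3], [0.0, -0.3], [-0.1, -0.0], [-0.0, -0.3], [0.2, -0.1], [0.7, -0.1], [0.6, 0.4], [0.1, 0.1]]
[ 0.6203  0.2292 -0.0264]
[[-0.4, -0.4], [0.0, 0.1], [-0.3, 0.8], [0.1, 0.4], [0.5, -1.9], [0.0, 0.3], [1.8, -0.5], [-1.6, 0.2]]
nick [ 0.436 -0.016  0.02 ]
brass [ 0.416 -0.162  0.02 ]
tin [0.432 0.111 0.03 ]
lock [0.407 0.245 0.02 ]
potL top [ 0.404 -0.284  0.055]
potS top [ 0.453 -0.366  0.04 ]
hex [0.363 0.196 0.   ]
nick [0.438 0.002 0.02 ]
brass [ 0.417 -0.142  0.02 ]
tin [0.436 0.124 0.03 ]
lock [0.416 0.272 0.02 ]
potL top [ 0.405 -0.273  0.055]
potS top [ 0.456 -0.343  0.04 ]
```

```bash
python3 - <<'E'
from fit import *
s=load("side0");c=load("scene0")
def T(p,M):
    co,si=np.cos(p[2]),np.sin(p[2]);M=np.array(M,float)/1000
    return np.c_[p[0]+co*M[:,0]-si*M[:,1],p[1]+si*M[:,0]+co*M[:,1],M[:,2]]
def box(p,x0,x1,y0,y1,z): return T(p,[(x0,y0,z),(x1,y0,z),(x1,y1,z),(x0,y1,z)])
def ov(snap,out,w,k):
    x0,y0,x1,y1=w
    im=cv2.resize(snap["frame"][y0:y1,x0:x1],None,fx=k,fy=k,interpolation=cv2.INTER_CUBIC)
    A=[.6224,.0737,.028];B=[.6203,.2292,-.0264]
    a=np.linspace(0,2*np.pi,40)
    for P in [box(A,-102,102,-63,63,16),box(A,8,90,-55,55,16),box(A,-73,3,19.5,52.5,16),box(A,-73,3,-52.5,-19.5,16),box(B,-102,102,-63,63,16),box(B,13,75,-43.5,43.5,16),T(B,np.c_[-52+31*np.cos(a),31*np.sin(a),16+0*a])]:
        q=(w2pix(snap,P)+.5-[x0,y0])*k
        cv2.polylines(im,[np.round(q).astype(int)],True,(0,0,255),1)
    cv2.imwrite(f"pics/{out}.png",im)
ov(s,"ovs",(170,190,310,320),5); ov(c,"ovc",(170,130,300,220),6)
E
```

```text
(no output)
```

View pics/ovs.png

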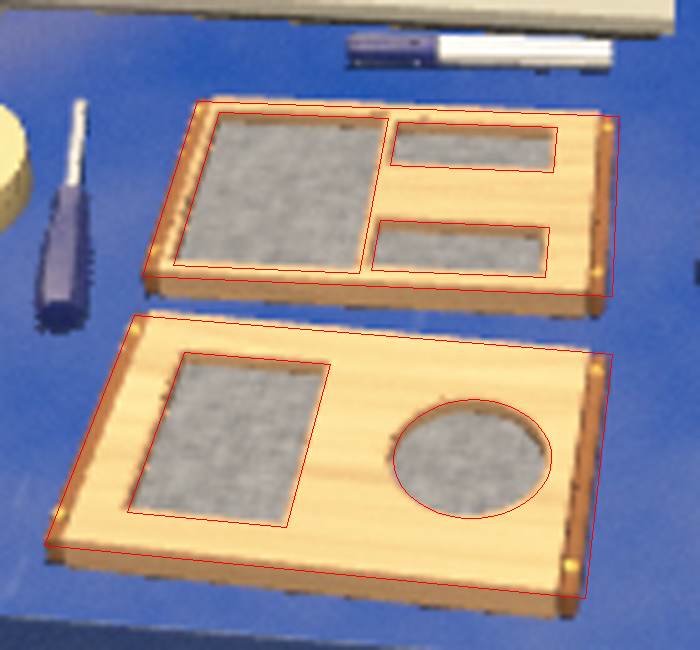

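View pics/ovc.png

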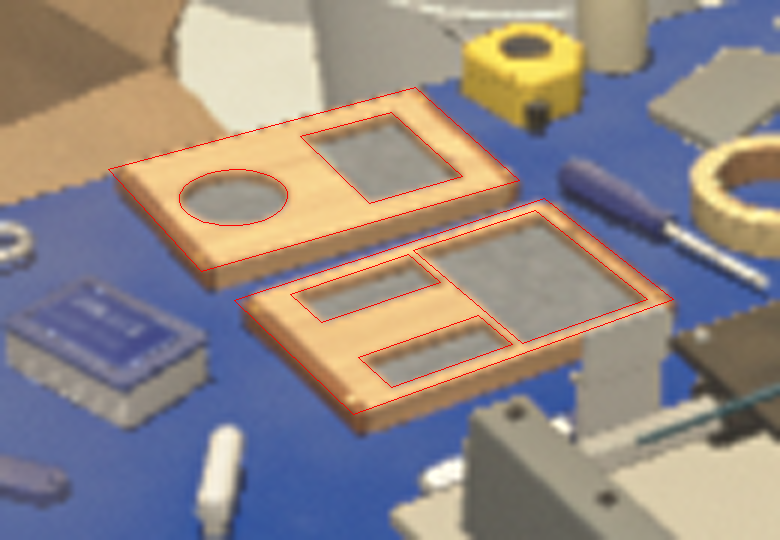

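```bash
python3 - <<'E'
from fit import *
from bench import state
st=state(); w=load("wrist0")
r=R.from_rotvec(st["tcp_rot"]); print(r.as_matrix().round(3)); rc=R.from_rotvec(w["rotation"])
print("cam in tool",r.inv().apply(w["origin"]-st["ee_pos"]).round(4)); print((r.inv()*rc).as_matrix().round(3))
print("look",(-rc.as_matrix()[:,2]).round(3))
go(st,[.42,.10,.26],np.pi/2); go(st,[.42,.10,.26],0)
print(w2pix(load("scene0"),st["ee_pos"]))
E
```

```text
[[ 0.426  0.905 -0.001]
 [ 0.905 -0.426 -0.001]
 [-0.001 -0.    -1.   ]]
cam in tool [ 0.0007 -0.0782 -0.1421]
[[ 1.    -0.    -0.001]
 [-0.001 -0.951 -0.31 ]
 [-0.001  0.31  -0.951]]
look [ 0.28  -0.132 -0.951]
travel [-280.5  337.5  -28.9]  curyaw 1.131 tilt -1.0000 spin(tool z down) -0.440  q6 -0.22
travel [-280.5  337.5  -28.9]  curyaw 1.131 tilt -1.0000 spin(tool z down) 1.131  q6 -0.22
[[77.41775505 96.29363338]]
```

>>> send_rows([
  {"hand":-1,"travel":[-140,170,-15],"spin":-0.22},
  {"hand":-1,"travel":[-280,337,-29],"spin":-0.44},
  {"hand":-1,"travel":[-280,337,-29],"spin":-0.44},
  {"hand":-1,"travel":[-280,337,-29],"spin":-0.44},
  {"hand":-1,"travel":[-280,337,-29],"spin":-0.44},
  {"hand":-1,"travel":[-280,337,-29],"spin":-0.44},
  {"hand":-1,"travel":[-280,337,-29],"spin":-0.44},
  {"hand":-1,"travel":[-280,337,-29],"spin":-0.44},
  {"hand":-1,"travel":[-280,337,-29],"spin":-0.44},
  {"hand":-1,"travel":[-280,337,-29],"spin":-0.44},
])

```text
clock: 0.98
ee_pos: [0.4053, 0.1303, 0.258]
tcp_rot: [2.221, 2.222, -0.002]
ft_force: [0.5, 0.6, 0.1]
grip_width: 0.998
```

>>> send_rows([
  {"hand":-1,"travel":[0,0,0],"spin":0},
])

```text
clock: 1.07
ee_pos: [0.4079, 0.1252, 0.2581]
tcp_rot: [2.227, 2.213, -0.002]
ft_force: [0.0, 0.3, 0.1]
grip_width: 0.999
```

```bash
python3 - <<'E'
from fit import *
from bench import state
st=state(); print(st["clock"],st["ee_pos"]); go(st,[.42,.10,.26],np.pi/2)
E
```

```text
1.0667 [0.40791538 0.12515551 0.25814402]
travel [-25.1  12.2  -1.8]  curyaw 1.564 tilt -1.0000 spin(tool z down) -0.006  q6 -1.54
```

>>> send_rows([
  {"hand":-1,"travel":[-40,10,-20],"spin":0},
  {"hand":-1,"travel":[-75,10,-40],"spin":0},
  {"hand":-1,"travel":[-75,10,-40],"spin":0},
  {"hand":-1,"travel":[-75,10,-40],"spin":0},
  {"hand":-1,"travel":[-75,10,-40],"spin":0},
])

```text
clock: 1.48
ee_pos: [0.4171, 0.0505, 0.2979]
tcp_rot: [2.229, 2.212, -0.002]
ft_force: [-0.6, 0.5, -0.7]
grip_width: 0.994
```

```bash
python3 - <<'E'
from fit import *
from bench import state
st=state(); print(st["ee_pos"]); take("wrist","w1")
f=cv2.resize(load("w1")["frame"],(800,600),interpolation=cv2.INTER_CUBIC); cv2.imwrite("pics/w1b.png",f)
print(w2pix(load("w1"),[.6224,.0737,.016]))
E
```

```text
[0.41712337 0.0505345  0.29790116]
[[268.18677874 283.56689614]]
```

View pics/w1b.png

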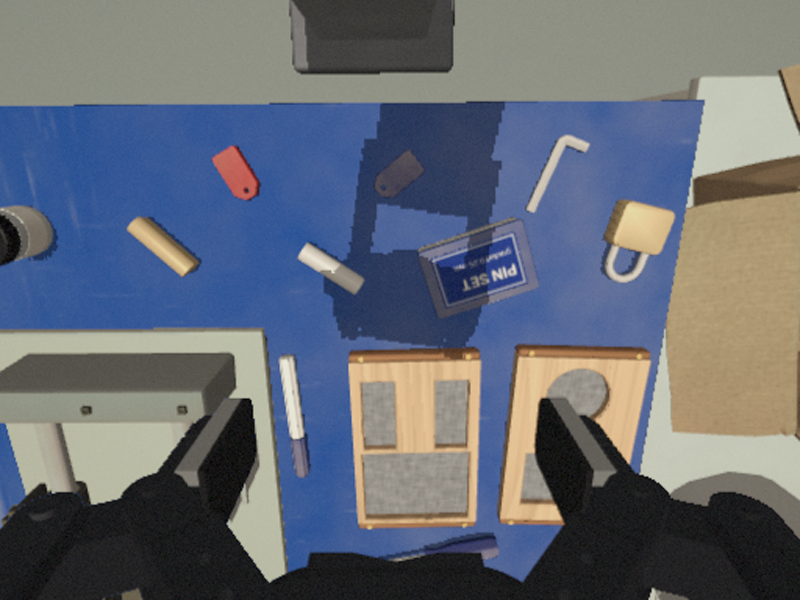

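```bash
python3 - <<'E'
from h import *
crop("w1","w1t",215,215,425,345,3.8) if 0 else crop("w1","w1t",215,215,425,345,3)
crop("w1","w1o",60,85,440,205,2)
crop("w1","w1c",70,120,250,200,4)
crop("w1","w1p",260,115,440,200,4)
E
```

```text
(no output)
```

View pics/w1t.png

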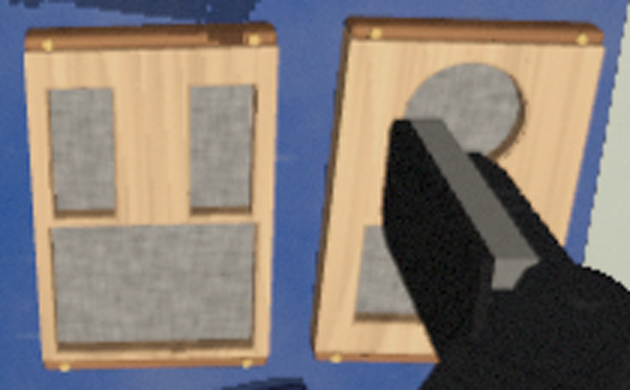

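View pics/w1c.png

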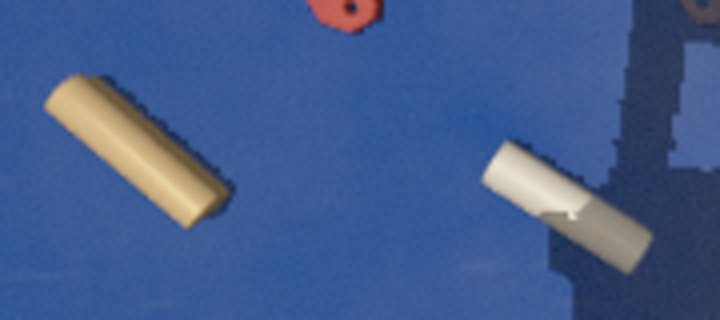

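View pics/w1p.png

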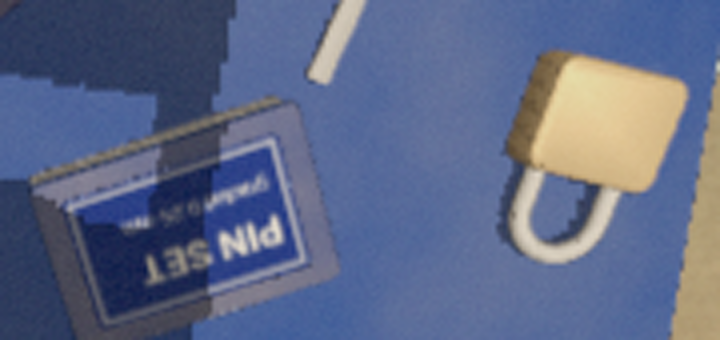

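```bash
cat > obj.py <<'E'
from fit import *
w=load("w1")
def c(pts,x0,y0,k): return np.array([[x0+(u+.5)/k-.5,y0+(v+.5)/k-.5] for u,v in pts])
def mm(M,z): return np.array([[a/1000,b/1000,z] for a,b in M])
if __name__=="__main__":
    def show(n,M,z,P,x0):
        p,r=fitp([(w,mm(M,z) if not isinstance(z,list) else np.array([[a/1000,b/1000,q] for (a,b),q in zip(M,z)]),P)],x0); print(n,p.round(4),np.abs(r).max().round(1),np.round(r,1).tolist())
    show("pin",[(8,-55),(8,55),(90,55),(90,-55),(-73,-52.5),(-73,-19.5),(3,-19.5),(3,-52.5),(-73,19.5),(-73,52.5),(3,52.5),(3,19.5)],.016,
      c([(50,227),(256,222),(253,345),(57,350),(50,90),(113,88),(115,215),(55,217),(188,86),(253,84),(252,212),(190,213)],215,215,3),[.62,.07,0])
    show("serv",[(13,-43.5),(75,-43.5),(-52,-31),(-52,31),(-83,0),],.016,c([(365,225),(355,322),(406,110),(525,110),(475,62)],215,215,3),[.62,.22,0])
    show("brass",[(8.5,-30),(-8.5,-30),(-8.5,30),(8.5,30)],.0155,c([(47,105),(75,76),(218,195),(188,228)],70,120,4),[.41,-.15,-.7])
    show("nick",[(8.5,-30),(-8.5,-30),(-8.5,30),(8.5,30)],.0155,c([(482,178),(508,142),(652,237),(630,273)],70,120,4),[.43,0,-1.])
    show("tin",[(-33,-47),(-33,47),(33,47),(33,-47)],.03,c([(32,187),(300,103),(340,268),(89,352)],260,115,4),[.43,.12,0])
    show("lock",[(-35.5,-23),(-35.5,23),(4.5,23),(4.5,-23),(35.5,0)],[.02,.02,.02,.02,.01],c([(688,88),(572,55),(533,165),(650,193),(553,264)],260,115,4)[[1,0,3,2,4]],[.41,.27,0])
E
python3 obj.py
```

```text
pin [0.6248 0.0696 0.0215] 1.3 [[-0.3, -0.3], [0.4, -0.2], [0.4, 1.0], [-0.2, 0.8], [-1.3, -0.7], [-0.4, -0.6], [0.3, 0.5], [-0.5, 0.3], [0.5, -0.6], [0.7, -0.4], [0.2, 0.4], [-0.0, 0.6]]
serv [ 0.6213  0.2265 -0.0257] 1.9 [[0.5, -0.6], [-0.0, -0.6], [-0.5, 1.2], [0.5, 1.9], [-0.4, -1.0]]
brass [ 0.4203 -0.156  -0.7895] 0.9 [[-0.1, 0.7], [0.2, -0.9], [-0.1, -0.0], [-0.0, 0.1]]
nick [ 0.4412 -0.0067 -0.608 ] 0.6 [[0.1, 0.5], [-0.0, -0.5], [0.5, -0.3], [-0.6, 0.3]]
tin [0.439  0.1242 0.3329] 3.3 [[-1.2, -0.6], [0.1, -3.3], [2.5, 1.5], [-0.3, 2.1]]
lock [ 0.422   0.2636 -0.2158] 3.3 [[-0.4, -0.4], [3.3, -1.3], [1.6, 1.3], [-1.0, 1.4], [-1.1, -0.4]]
```

```bash
python3 - <<'E'
from fit import *
from bench import state
go(state(),[.441,-.007,.13],2.534)
E
```

```text
travel [-57.6  24.5 167.7]  curyaw 1.565 tilt -1.0000 spin(tool z down) -0.969  q6 -1.73
```

>>> send_rows([
  {"hand":-1,"travel":[-30,12,40],"spin":0.12},
  {"hand":-1,"travel":[-58,24,80],"spin":0.24},
  {"hand":-1,"travel":[-58,24,120],"spin":0.36},
  {"hand":-1,"travel":[-58,24,160],"spin":0.48},
  {"hand":-1,"travel":[-58,24,168],"spin":0.6},
  {"hand":-1,"travel":[-58,24,168],"spin":0.72},
  {"hand":-1,"travel":[-58,24,168],"spin":0.84},
  {"hand":-1,"travel":[-58,24,168],"spin":0.96},
  {"hand":-1,"travel":[-58,24,168],"spin":1.08},
  {"hand":-1,"travel":[-58,24,168],"spin":1.2},
])

```text
clock: 2.37
ee_pos: [0.4399, -0.0056, 0.129]
tcp_rot: [3.09, 0.564, -0.004]
ft_force: [1.0, -0.2, 0.5]
grip_width: 1.004
```

```bash
python3 - <<'E'
from fit import *
from bench import state
s=state();go(s,[.441,-.007,.13],-.608); print(s["qpos"].round(2))
E
```

```text
travel [ 0.6  1.7 -1. ]  curyaw 0.361 tilt -1.0000 spin(tool z down) 0.969  q6 -0.64
[-0.28  0.31  1.75 -0.    1.08 -0.64]
```

>>> send_rows([
  {"hand":-1,"travel":[1,2,-1],"spin":0.12},
  {"hand":-1,"travel":[1,2,-1],"spin":0.24},
  {"hand":-1,"travel":[1,2,-1],"spin":0.36},
  {"hand":-1,"travel":[1,2,-1],"spin":0.48},
  {"hand":-1,"travel":[1,2,-1],"spin":0.6},
  {"hand":-1,"travel":[1,2,-1],"spin":0.72},
  {"hand":-1,"travel":[1,2,-1],"spin":0.84},
  {"hand":-1,"travel":[1,2,-1],"spin":0.97},
  {"hand":-1,"travel":[1,2,-1],"spin":0.97},
  {"hand":-1,"travel":[1,2,-1],"spin":0.97},
])

```text
clock: 3.2
ee_pos: [0.4412, -0.0059, 0.1295]
tcp_rot: [2.998, -0.933, -0.005]
ft_force: [-0.1, 0.2, -0.3]
grip_width: 0.999
```

```bash
python3 - <<'E'
from fit import *
from bench import state
s=state();go(s,[.441,-.007,.13],-.608); take("wrist","n1"); crop("n1","n1c",150,100,350,250,4)
E
```

```text
travel [ 0.5  1.  -0.5]  curyaw -0.604 tilt -1.0000 spin(tool z down) 0.004  q6 0.32
```

View pics/n1c.png

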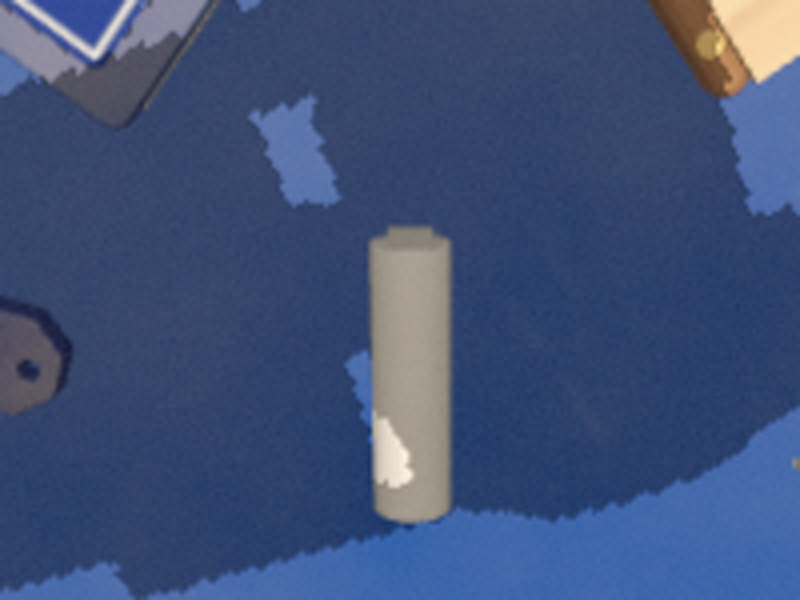

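View pics/n1.png

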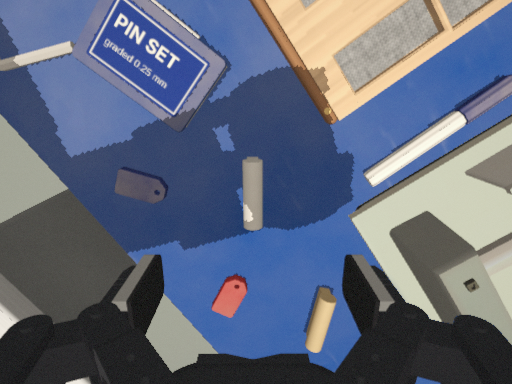

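```bash
python3 - <<'E'
from obj import *
from bench import state
w=load("n1")
p,r=fitp([(w,mm([(-8.5,30),(8.5,30),(8.5,-30),(-8.5,-30)],.0155),c([(369,241),(451,241),(451,515),(373,515)],150,100,4))],[.44,-.007,-.6])
print(p,r.round(1).tolist())
p2,r=fitp([(w,mm([(-8.5,30),(8.5,30),(8.5,-30),(-8.5,-30)],.0155),c([(369,241),(451,241),(451,515),(373,515)],150,100,4))],[.44,-.007,-.6+np.pi]); print(p2)
go(state(),[p[0],p[1],.012],p[2])
E
```

```text
[ 0.44042501 -0.0078883  -0.5963934 ] [[0.1, 1.0], [-0.0, 0.9], [-0.2, -1.4], [0.2, -1.3]]
[ 0.41200485 -0.0500959   3.11050452]
travel [  0.6   1.6 117.6]  curyaw -0.603 tilt -1.0000 spin(tool z down) -0.007  q6 0.32
```

>>> send_rows([
  {"hand":-1,"travel":[0.6,1.6,30],"spin":0},
  {"hand":-1,"travel":[0.6,1.6,65],"spin":0},
  {"hand":-1,"travel":[0.6,1.6,100],"spin":0},
  {"hand":-1,"travel":[0.6,1.6,119.5],"spin":0},
  {"hand":-1,"travel":[0.6,1.6,119.5],"spin":0},
  {"hand":0,"travel":[0.6,1.6,119.5],"spin":0},
  {"hand":0.5,"travel":[0.6,1.6,119.5],"spin":0},
  {"hand":1,"travel":[0.6,1.6,119.5],"spin":0},
  {"hand":1,"travel":[0.6,1.6,119.5],"spin":0},
  {"hand":1,"travel":[0.6,1.6,119.5],"spin":0},
], newtons=50)

```text
clock: 4.08
ee_pos: [0.4409, -0.008, 0.011]
tcp_rot: [2.998, -0.933, -0.001]
ft_force: [-1.2, -0.0, -0.7]
grip_width: 0.302
```

>>> send_rows([
  {"hand":1,"travel":[0,0,0],"spin":0},
  {"hand":1,"travel":[0,0,0],"spin":0},
  {"hand":1,"travel":[0,0,0],"spin":0},
  {"hand":1,"travel":[0,0,0],"spin":0},
])

```text
clock: 4.42
ee_pos: [0.4411, -0.008, 0.0114]
tcp_rot: [2.998, -0.933, -0.0]
ft_force: [-1.6, 0.9, 6.2]
grip_width: 0.175
```

```bash
python3 - <<'E'
from h import *
from bench import state
take("side","g1"); crop("g1","g1c",270,140,390,240,6);take("wrist","g1w")
s=state();print(s["ft_force"],s["grip_width"])
E
```

```text
[-0.87779624  0.7016658   6.39703743] 0.17669397723979366
```

View pics/g1c.png

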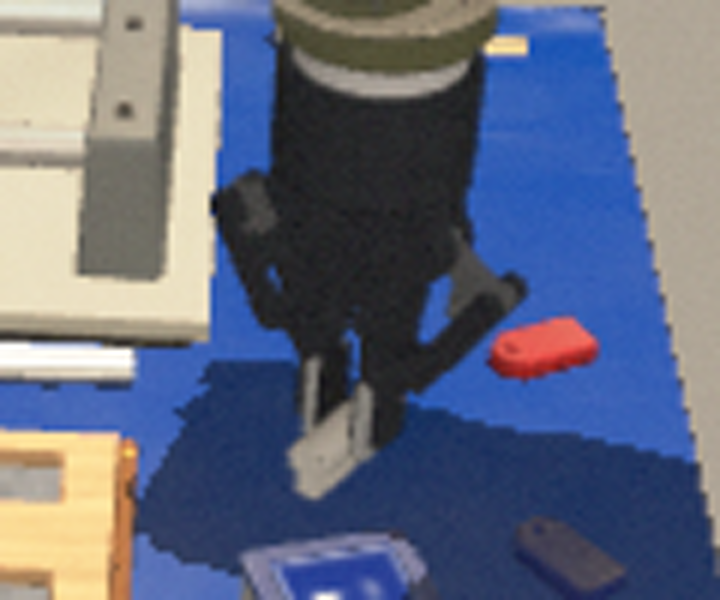

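View pics/g1w.png

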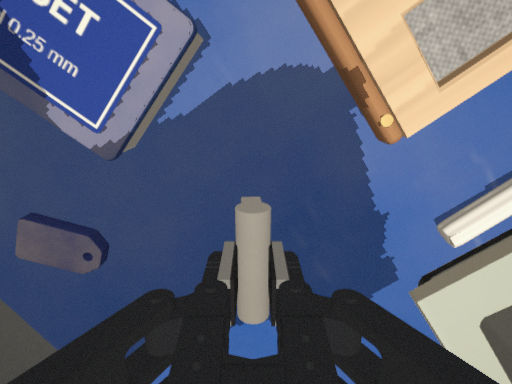

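>>> send_rows([
  {"hand":1,"travel":[0,0,-8],"spin":0},
  {"hand":1,"travel":[0,0,-20],"spin":0},
  {"hand":1,"travel":[0,0,-40],"spin":0},
  {"hand":1,"travel":[0,0,-60],"spin":0},
  {"hand":1,"travel":[0,0,-60],"spin":0},
  {"hand":1,"travel":[0,0,-60],"spin":0},
  {"hand":1,"travel":[0,0,-60],"spin":0},
])

```text
clock: 5.1
ee_pos: [0.4406, -0.0078, 0.0708]
tcp_rot: [2.998, -0.933, -0.002]
ft_force: [-0.1, -0.4, -2.1]
grip_width: 0.172
```

```bash
python3 - <<'E'
from h import *
from bench import state
take("side","g2"); crop("g2","g2c",270,120,390,240,6)
s=state();print(s["ee_pos"],s["ft_force"],s["grip_width"])
take("wrist","g2w")
crop("g2w","g2wc",150,180,350,330,4)
E
```

```text
[ 0.44049895 -0.00779438  0.07054657] [-0.09411091  0.19133291 -2.26832163] 0.17639369685931833
```

View pics/g2c.png

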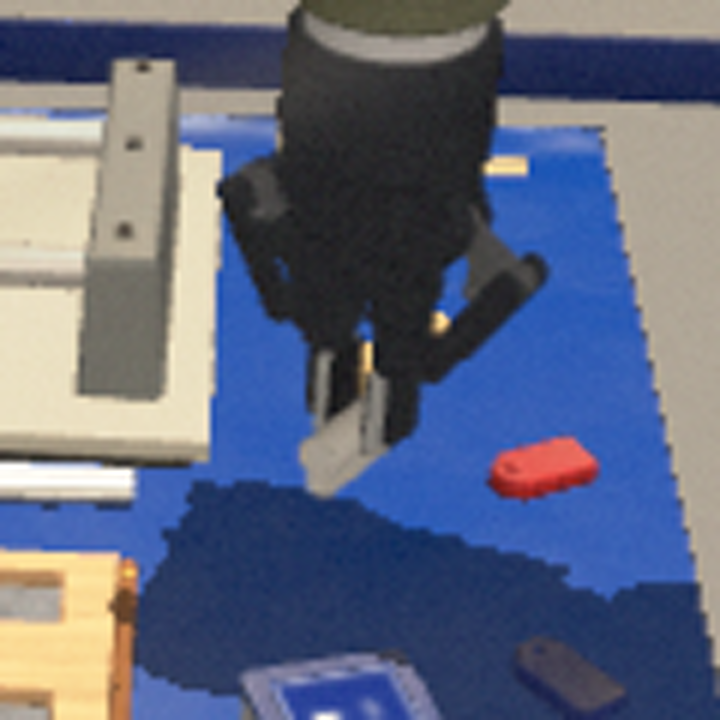

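View pics/g2wc.png

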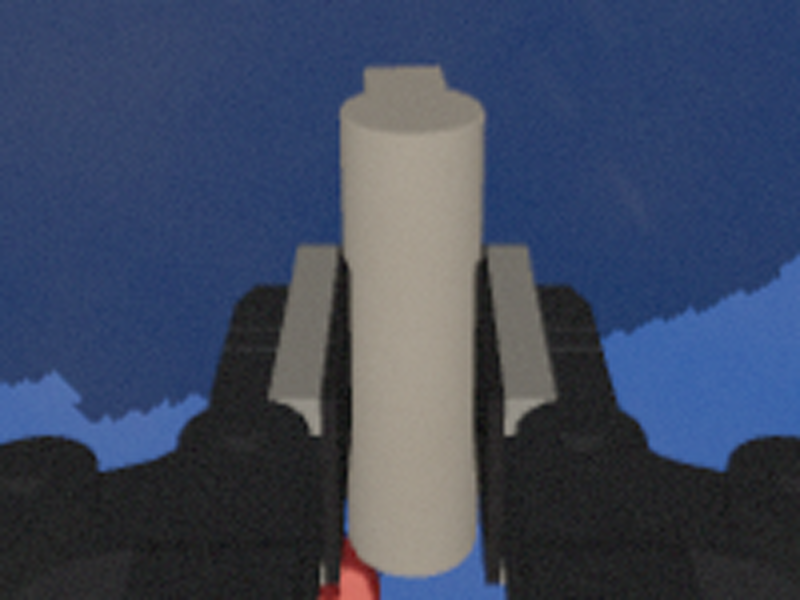

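```bash
python3 - <<'E'
from h import *
from bench import state
go(state(),[.64,.09,.15],-1.546)
E
```

```text
travel [ 108.7 -193.5  -80.1]  curyaw -0.603 tilt -1.0000 spin(tool z down) 0.943  q6 0.32
```

>>> send_rows([
  {"hand":1,"travel":[5,-10,-35],"spin":0.12},
  {"hand":1,"travel":[20,-36,-60],"spin":0.24},
  {"hand":1,"travel":[38,-68,-80],"spin":0.36},
  {"hand":1,"travel":[56,-100,-80],"spin":0.48},
  {"hand":1,"travel":[74,-132,-80],"spin":0.6},
  {"hand":1,"travel":[92,-164,-80],"spin":0.72},
  {"hand":1,"travel":[109,-193,-80],"spin":0.84},
  {"hand":1,"travel":[109,-193,-80],"spin":0.943},
  {"hand":1,"travel":[109,-193,-80],"spin":0.943},
  {"hand":1,"travel":[109,-193,-80],"spin":0.943},
])

```text
clock: 6.03
ee_pos: [0.6393, 0.0894, 0.1483]
tcp_rot: [2.249, -2.187, -0.005]
ft_force: [0.3, -0.6, -2.5]
grip_width: 0.173
```

```bash
python3 - <<'E'
from h import *
from bench import state
s=take("wrist","t1");f=cv2.resize(s["frame"],(800,600),interpolation=cv2.INTER_CUBIC); cv2.imwrite("pics/t1b.png",f)
print(state()["ee_pos"])
E
```

```text
[0.63918545 0.08909789 0.14891034]
```

View pics/t1b.png

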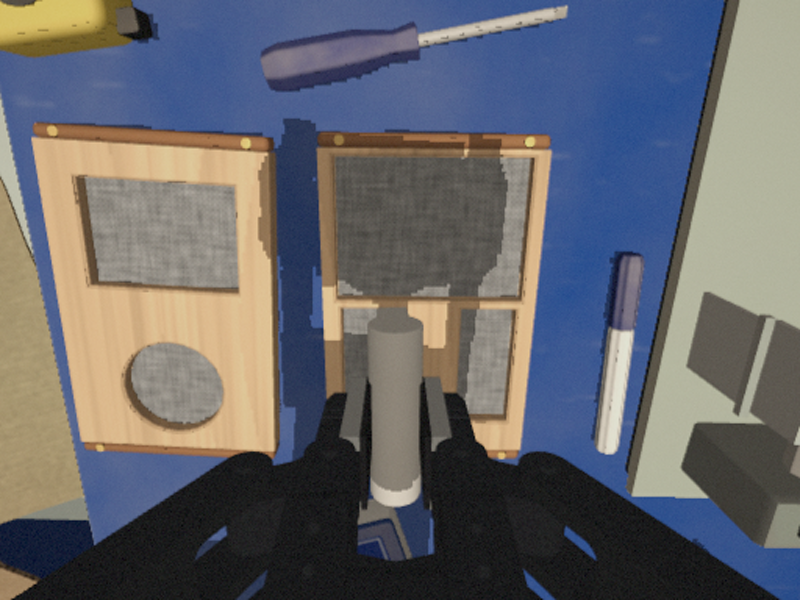

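```bash
python3 - <<'E'
from h import *
crop("t1","t1p",195,80,360,300,3.5) if 0 else crop("t1","t1p",195,80,360,220,4.5)
crop("t1","t1s",15,70,195,300,3) if 0 else crop("t1","t1s",15,75,185,295,2.7)
crop("t1","t1q",300,180,350,300,5)
E
```

```text
(no output)
```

View pics/t1p.png

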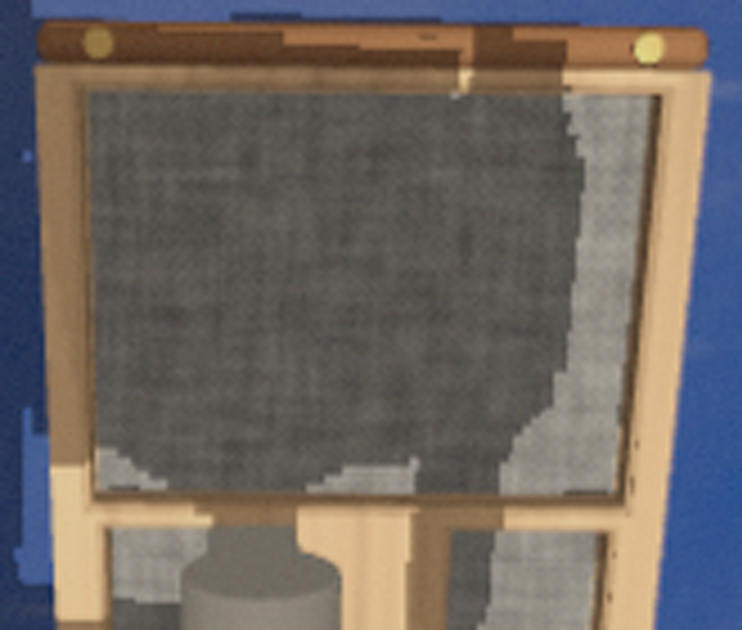

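View pics/t1s.png

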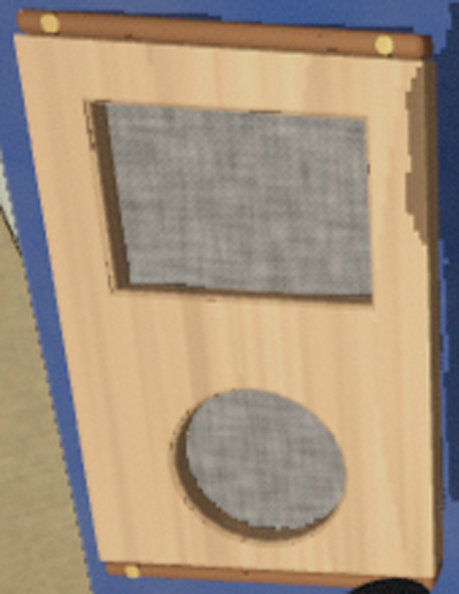

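View pics/t1q.png

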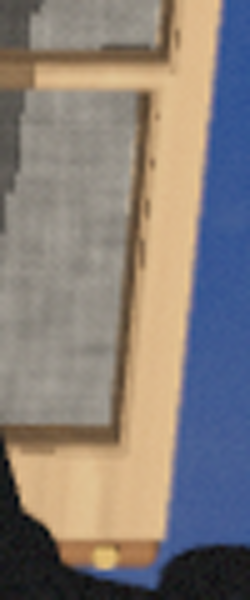

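```bash
python3 - <<'E'
from obj import *
w=load("t1")
P1=np.r_[c([(87,91),(662,93),(92,505),(623,507),(608,530),(445,530),(106,527)],195,80,4.5),c([(120,440)],300,180,5)]
p,r=fitp([(w,mm([(90,55),(90,-55),(8,55),(8,-55),(3,-52.5),(3,-19.5),(3,52.5),(-73,-52.5)],.016),P1)],[.62,.07,0]);print(p,r.round(1).tolist())
P2=c([(92,100),(366,117),(118,290),(373,304),(172,465),(346,480),(250,388),(265,543)],15,75,2.7)
p2,r=fitp([(w,mm([(75,43.5),(75,-43.5),(13,43.5),(13,-43.5),(-52,31),(-52,-31),(-21,0),(-83,0)],.016),P2)],[.62,.23,0]);print(p2,r.round(1).tolist())
E
```

```text
[0.62659008 0.06969716 0.021448  ] [[-2.7, -1.2], [0.4, -0.6], [-0.8, -0.0], [0.4, 0.4], [0.6, 0.4], [1.3, 0.1], [-1.0, 0.3], [0.3, 1.9]]
[ 0.6242817   0.22501581 -0.03818463] [[-0.9, -0.1], [0.4, 0.6], [-1.1, -0.3], [0.2, 0.6], [0.4, -0.4], [-0.4, -2.2], [1.0, 0.8], [0.2, -0.0]]
```

```bash
python3 - <<'E'
from h import *
from bench import state
go(state(),[.589,.105,.045],.0225-np.pi/2)
E
```

```text
travel [-17.4  49.2 104.1]  curyaw -1.543 tilt -1.0000 spin(tool z down) 0.005  q6 1.50
```

>>> send_rows([
  {"hand":1,"travel":[-9,25,10],"spin":0.005},
  {"hand":1,"travel":[-17.4,49,40],"spin":0.005},
  {"hand":1,"travel":[-17.4,49,75],"spin":0.005},
  {"hand":1,"travel":[-17.4,49,100],"spin":0.005},
  {"hand":1,"travel":[-17.4,49,104],"spin":0.005},
  {"hand":1,"travel":[-17.4,49,104],"spin":0.005},
  {"hand":1,"travel":[-17.4,49,104],"spin":0.005},
])

```text
clock: 6.67
ee_pos: [0.5899, 0.1047, 0.0466]
tcp_rot: [2.245, -2.194, -0.002]
ft_force: [-0.5, 0.3, -1.9]
grip_width: 0.179
```

```bash
python3 - <<'E'
from h import *
from bench import state
s=take("wrist","t2");crop("t2","t2c",150,100,360,300,3.5) if 0 else crop("t2","t2c",150,110,370,260,3.6)
take("side","t2s");crop("t2s","t2sc",190,130,320,260,5)
go(state(),[.589,.105,.0175],.0225-np.pi/2)
E
```

```text
travel [-0.2  1.2 29.6]  curyaw -1.548 tilt -1.0000 spin(tool z down) 0.001  q6 1.53
```

View pics/t2c.png

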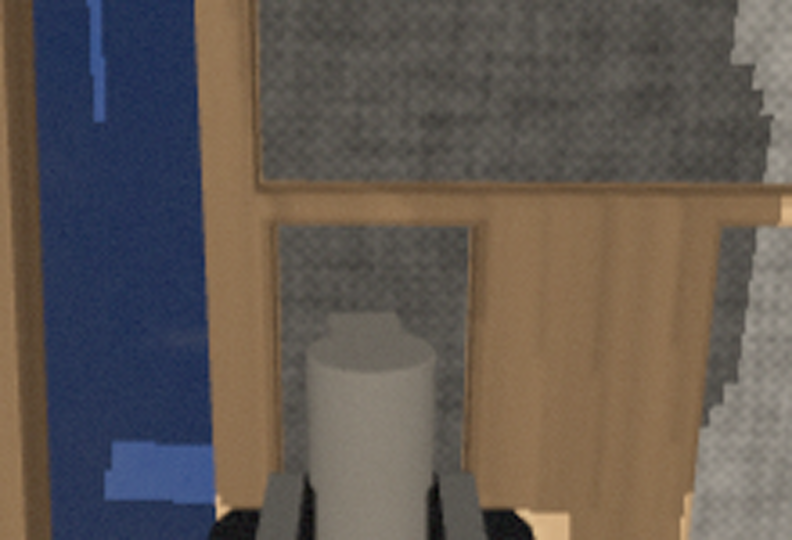

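View pics/t2sc.png

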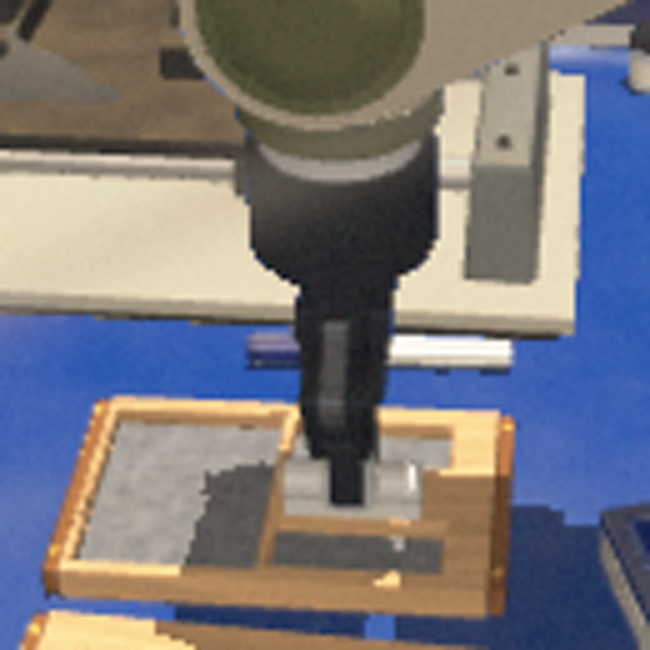

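```bash
python3 - <<'E'
from h import *
w=load("t2")
print(pix2w(w,150+374/3.6,110+222/3.6,.016), "rib end",pix2w(w,150+364/3.6,110+313/3.6,.035), "barrel top end",pix2w(w,150+371/3.6,110+370/3.6,.059))
E
```

```text
[0.62912062 0.10518698 0.016     ] rib end [0.62022925 0.10647554 0.035     ] barrel top end [0.62074458 0.10550515 0.059     ]
```

>>> send_rows([
  {"hand":1,"travel":[0,1,12],"spin":0},
  {"hand":1,"travel":[0,1,22],"spin":0},
  {"hand":1,"travel":[0,1,27],"spin":0},
  {"hand":1,"travel":[0,1,28.5],"spin":0},
  {"hand":1,"travel":[0,1,29.5],"spin":0},
  {"hand":1,"travel":[0,1,29.5],"spin":0},
  {"hand":1,"travel":[0,1,29.5],"spin":0},
])

```text
clock: 7.35
ee_pos: [0.5895, 0.1048, 0.018]
tcp_rot: [2.246, -2.195, 0.0]
ft_force: [-0.9, -0.1, -1.6]
grip_width: 0.176
```

```bash
python3 - <<'E'
from h import *
from bench import state
s=state();print(s["ee_pos"],s["ft_force"])
take("side","t3");crop("t3","t3c",220,190,300,250,8)
E
```

```text
[0.58948227 0.10480052 0.01798793] [-0.88866982 -0.11592895 -1.6180103 ]
```

View pics/t3c.png

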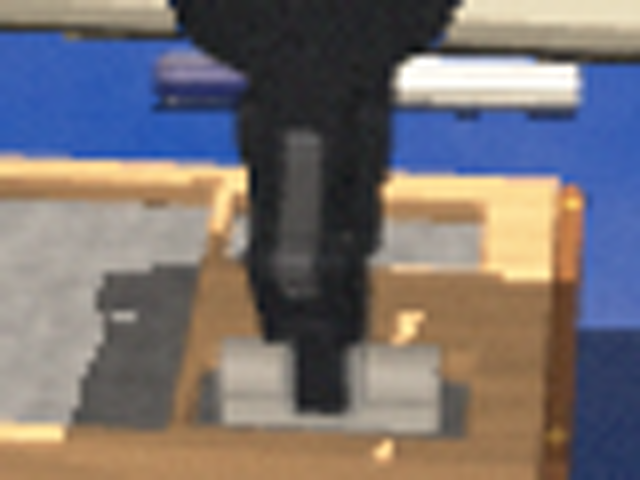

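>>> send_rows([
  {"hand":1,"travel":[0,0,0.8],"spin":0},
  {"hand":1,"travel":[0,0,0.8],"spin":0},
  {"hand":0.6,"travel":[0,0,0.8],"spin":0},
  {"hand":0.4,"travel":[0,0,0.8],"spin":0},
  {"hand":0.2,"travel":[0,0,0.8],"spin":0},
  {"hand":0.2,"travel":[0,0,0.8],"spin":0},
  {"hand":0.2,"travel":[0,0,0.8],"spin":0},
])

```text
clock: 7.98
ee_pos: [0.5895, 0.1048, 0.0173]
tcp_rot: [2.246, -2.195, 0.0]
ft_force: [-0.3, -0.2, 0.1]
grip_width: 0.395
```

>>> send_rows([
  {"hand":0.2,"travel":[0,0,-15],"spin":0},
  {"hand":0.2,"travel":[0,0,-50],"spin":0},
  {"hand":0.2,"travel":[0,0,-90],"spin":0},
  {"hand":-0.5,"travel":[0,0,-130],"spin":0},
  {"hand":-1,"travel":[0,-20,-150],"spin":0},
  {"hand":-1,"travel":[0,-20,-150],"spin":0},
  {"hand":-1,"travel":[0,-20,-150],"spin":0},
])

```text
clock: 8.57
ee_pos: [0.6101, 0.1054, 0.1678]
tcp_rot: [-2.247, 2.196, -0.003]
ft_force: [-0.6, -0.6, -1.0]
grip_width: 0.943
```

```bash
python3 - <<'E'
from h import *
from bench import state
s=take("wrist","t4");crop("t4","t4c",100,80,400,300,2.6)
go(state(),[.420,-.156,.14],-.7895)
E
```

```text
travel [256.9 194.9  27. ]  curyaw -1.548 tilt -1.0000 spin(tool z down) -0.758  q6 1.53
```

View pics/t4c.png

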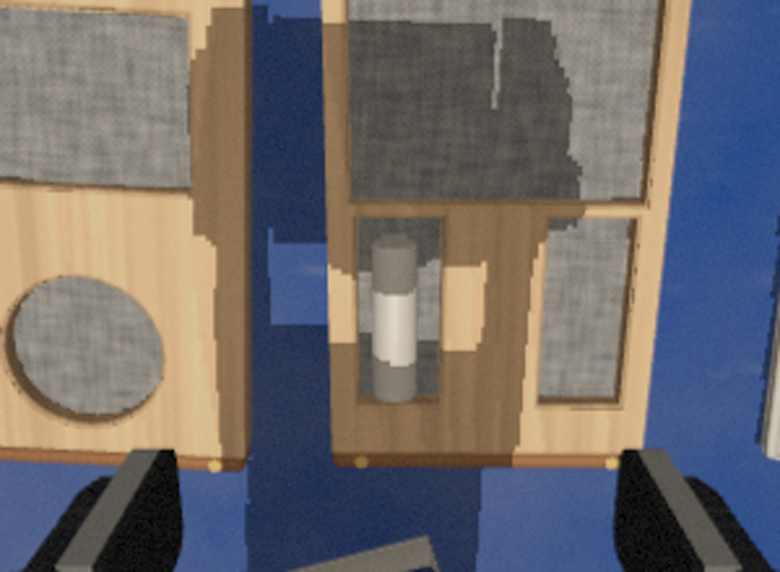

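```bash
python3 - <<'E'
from h import *
crop("side0","b1",250,120,330,200,7); crop("scene0","b2",225,180,325,260,7)
E
```

```text
(no output)
```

View pics/b1.png

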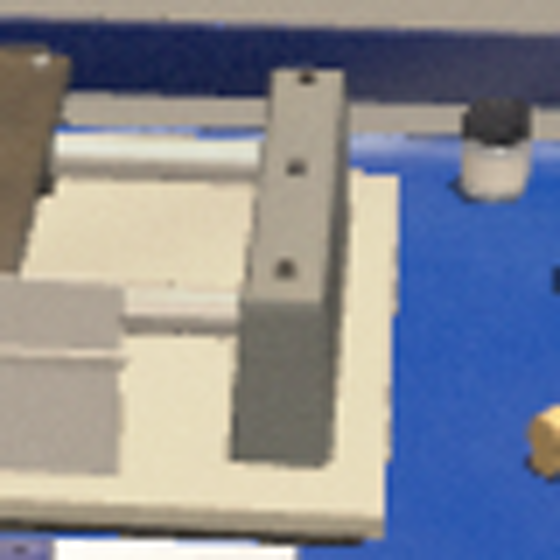

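View pics/b2.png

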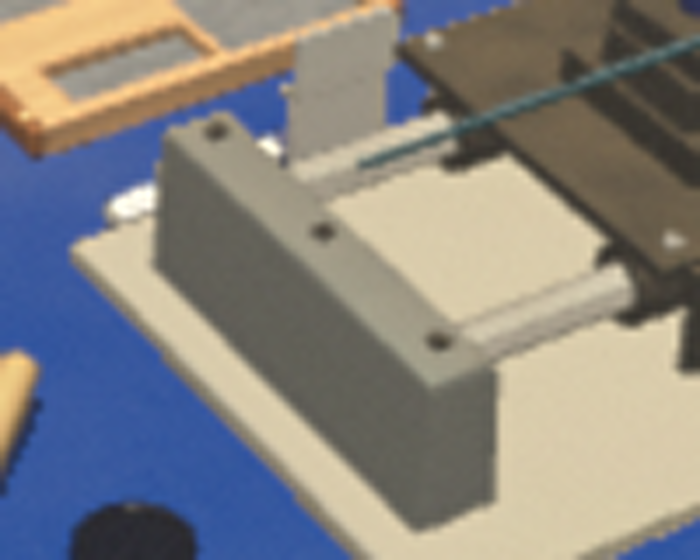

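```bash
python3 - <<'E'
from h import *
s=load("side0");c=load("scene0")
print("plate corner",pix2w(s,250+385/7,120+500/7,.015),pix2w(c,225+72/7,180+243/7,.015))
b=pix2w(s,250+328/7,120+464/7,.015);print("block base",b,pix2w(c,225+155/7,180+265/7,.015))
for z in (.06,.08,.1,.12): print(z,w2pix(s,[b[0],b[1],z])*1, "obs",250+328/7,120+305/7)
E
```

```text
plate corner [ 0.49663217 -0.08524697  0.015     ] [ 0.50009688 -0.07272334  0.015     ]
block base [ 0.5184099  -0.10714931  0.015     ] [ 0.52240341 -0.10348593  0.015     ]
0.06 [[297.35275254 171.66231316]] obs 296.85714285714283 163.57142857142856
0.08 [[297.580956   164.92896846]] obs 296.85714285714283 163.57142857142856
0.1 [[297.81427347 158.04473071]] obs 296.85714285714283 163.57142857142856
0.12 [[298.05287878 151.00447019]] obs 296.85714285714283 163.57142857142856
```

>>> send_rows([
  {"hand":-0.5,"travel":[12,40,0],"spin":-0.1},
  {"hand":-0.5,"travel":[28,78,0],"spin":-0.2},
  {"hand":-0.5,"travel":[48,112,0],"spin":-0.3},
  {"hand":-0.5,"travel":[75,140,0],"spin":-0.4},
  {"hand":-0.5,"travel":[105,165,5],"spin":-0.5},
  {"hand":-0.5,"travel":[140,183,10],"spin":-0.6},
  {"hand":-0.5,"travel":[178,193,15],"spin":-0.7},
  {"hand":-0.5,"travel":[218,195,20],"spin":-0.758},
  {"hand":-0.5,"travel":[257,195,27],"spin":-0.758},
  {"hand":-0.5,"travel":[257,195,27],"spin":-0.758},
])

```text
clock: 9.45
ee_pos: [0.4188, -0.1611, 0.1378]
tcp_rot: [2.894, -1.215, -0.007]
ft_force: [0.7, 0.6, 0.3]
grip_width: 0.749
```

>>> send_rows([
  {"hand":-0.5,"travel":[0,0,0],"spin":0},
  {"hand":-0.5,"travel":[0,0,0],"spin":0},
])

```text
clock: 9.62
ee_pos: [0.4177, -0.1609, 0.1364]
tcp_rot: [2.894, -1.218, -0.012]
ft_force: [-0.5, -0.0, 0.1]
grip_width: 0.749
```

```bash
python3 - <<'E'
from h import *
from bench import state
s=take("wrist","b3");crop("b3","b3c",150,100,350,250,4)
go(state(),[.420,-.156,.14],-.7895)
E
```

```text
travel [-1.6 -4.4 -3.2]  curyaw -0.795 tilt -1.0000 spin(tool z down) -0.006  q6 0.17
```

View pics/b3c.png

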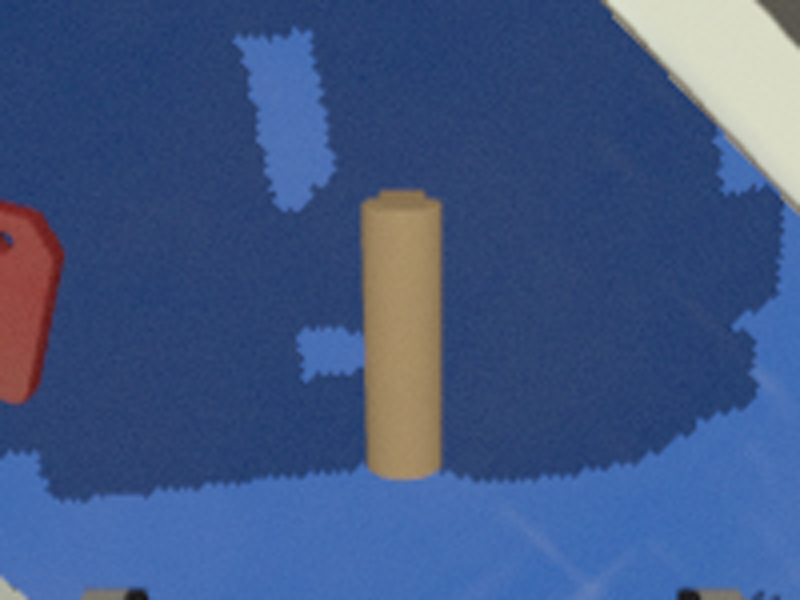

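View pics/b3.png

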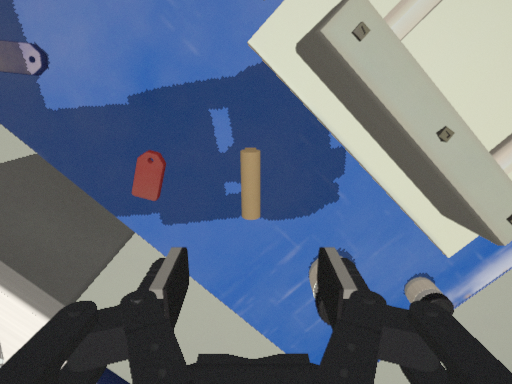

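```bash
python3 - <<'E'
from obj import *
from bench import state
w=load("b3")
p,r=fitp([(w,mm([(-8.5,30),(8.5,30),(8.5,-30),(-8.5,-30)],.0155),c([(362,203),(441,203),(441,471),(367,471)],150,100,4))],[.42,-.156,-.79])
print(p,r.round(1).tolist())
s=state();go(s,[p[0],p[1],.0105],p[2]);print(s["ee_pos"],s["qd"].round(3))
E
```

```text
[ 0.41984517 -0.15592384 -0.78928217] [[-0.1, 0.6], [0.2, 0.5], [0.1, -0.7], [-0.1, -0.6]]
travel [ -1.1  -4.9 126.3]  curyaw -0.795 tilt -1.0000 spin(tool z down) -0.006  q6 0.17
[ 0.41798428 -0.16024036  0.13682559] [ 0.023 -0.015 -0.008  0.003  0.003  0.002]
```

>>> send_rows([
  {"hand":-0.5,"travel":[-1,-5,30],"spin":-0.006},
  {"hand":-0.5,"travel":[-1,-5,65],"spin":-0.006},
  {"hand":-0.5,"travel":[-1,-5,100],"spin":-0.006},
  {"hand":-0.5,"travel":[-1,-5,122],"spin":-0.006},
  {"hand":-0.5,"travel":[-1,-5,126],"spin":-0.006},
  {"hand":-0.5,"travel":[-1,-5,126],"spin":-0.006},
  {"hand":-0.5,"travel":[-1,-5,126],"spin":-0.006},
  {"hand":-0.5,"travel":[-1,-5,126],"spin":-0.006},
])

```text
clock: 10.33
ee_pos: [0.4207, -0.156, 0.0122]
tcp_rot: [2.899, -1.206, -0.007]
ft_force: [0.6, 0.2, -0.3]
grip_width: 0.753
```

```bash
python3 - <<'E'
from obj import *
from bench import state
s=state();go(s,[.4198,-.1559,.0105],-.789);print(s["ee_pos"],s["ft_force"])
E
```

```text
travel [-0.7  0.6  1.7]  curyaw -0.788 tilt -1.0000 spin(tool z down) 0.001  q6 0.17
[ 0.42073521 -0.15597168  0.01221606] [ 0.64511539  0.23342684 -0.3030105 ]
```

>>> send_rows([
  {"hand":0,"travel":[-0.5,0.5,1.2],"spin":0},
  {"hand":1,"travel":[-0.5,0.5,1.2],"spin":0},
  {"hand":1,"travel":[-0.5,0.5,1.2],"spin":0},
  {"hand":1,"travel":[-0.5,0.5,1.2],"spin":0},
  {"hand":1,"travel":[-0.5,0.5,1.2],"spin":0},
  {"hand":1,"travel":[-0.5,0.5,1.2],"spin":0},
  {"hand":1,"travel":[-0.5,0.5,1.2],"spin":0},
  {"hand":1,"travel":[-0.5,0.5,1.2],"spin":0},
  {"hand":1,"travel":[-0.5,0.5,1.2],"spin":0},
  {"hand":1,"travel":[-0.5,0.5,1.2],"spin":0},
])

```text
clock: 11.17
ee_pos: [0.4201, -0.156, 0.0115]
tcp_rot: [2.899, -1.206, -0.005]
ft_force: [-0.7, 0.5, 6.4]
grip_width: 0.177
```

>>> send_rows([
  {"hand":1,"travel":[0,0,-5],"spin":0},
  {"hand":1,"travel":[0,0,-20],"spin":0},
  {"hand":1,"travel":[0,0,-50],"spin":0},
  {"hand":1,"travel":[0,0,-90],"spin":0},
  {"hand":1,"travel":[0,0,-130],"spin":0},
  {"hand":1,"travel":[0,0,-130],"spin":0},
  {"hand":1,"travel":[0,0,-130],"spin":0},
])

```text
clock: 11.75
ee_pos: [0.4211, -0.1562, 0.1431]
tcp_rot: [2.898, -1.205, 0.001]
ft_force: [-0.2, 0.1, -2.3]
grip_width: 0.173
```

```bash
python3 - <<'E'
from obj import *
from bench import state
s=state();print(s["ee_pos"],s["ft_force"],s["grip_width"])
a=.0225;x=.625-.035*np.cos(a)+.036*np.sin(a);y=.070-.035*np.sin(a)-.036*np.cos(a);print(x,y)
go(s,[x,y,.15],a-np.pi/2)
take("wrist","b4");crop("b4","b4c",150,180,350,330,3)
E
```

```text
[ 0.4211346  -0.15623886  0.14314961] [-0.23136421  0.11521351 -2.34638817] 0.1732148988866056
0.5908187906592314 0.03322167855920353
travel [ -14.7 -253.9   -7.6]  curyaw -0.788 tilt -1.0000 spin(tool z down) 0.760  q6 0.17
```

View pics/b4c.png

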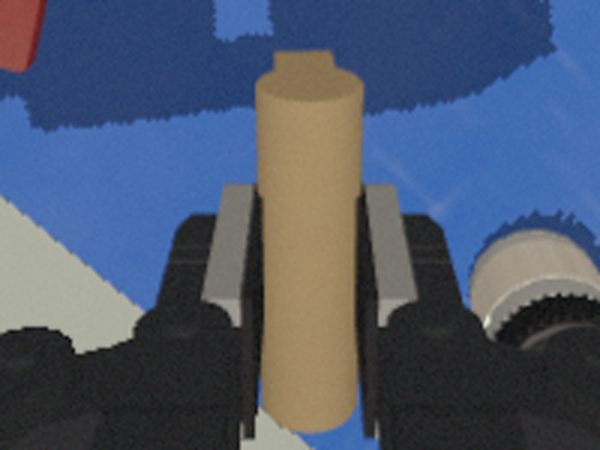

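>>> send_rows([
  {"hand":1,"travel":[-25,-28,-5],"spin":0.08},
  {"hand":1,"travel":[-50,-56,-7],"spin":0.16},
  {"hand":1,"travel":[-70,-90,-7],"spin":0.26},
  {"hand":1,"travel":[-65,-128,-7],"spin":0.36},
  {"hand":1,"travel":[-50,-166,-7],"spin":0.46},
  {"hand":1,"travel":[-35,-202,-7],"spin":0.56},
  {"hand":1,"travel":[-22,-238,-7],"spin":0.66},
  {"hand":1,"travel":[-15,-254,-7],"spin":0.76},
  {"hand":1,"travel":[-15,-254,-7],"spin":0.76},
  {"hand":1,"travel":[-15,-254,-7],"spin":0.76},
])

```text
clock: 12.63
ee_pos: [0.5893, 0.0344, 0.145]
tcp_rot: [2.244, -2.19, -0.009]
ft_force: [-0.7, 0.2, -2.6]
grip_width: 0.177
```

```bash
python3 - <<'E'
from obj import *
from bench import state
s=state();print(s["ee_pos"]);go(s,[.5908,.0332,.046],.0225-np.pi/2)
E
```

```text
[0.58930787 0.03439076 0.14499133]
travel [ 1.2 -2.3 99. ]  curyaw -1.546 tilt -1.0000 spin(tool z down) 0.002  q6 1.41
```

>>> send_rows([
  {"hand":1,"travel":[1,-2,35],"spin":0},
  {"hand":1,"travel":[1,-2,70],"spin":0},
  {"hand":1,"travel":[1,-2,95],"spin":0},
  {"hand":1,"travel":[1,-2,98],"spin":0},
  {"hand":1,"travel":[1,-2,98],"spin":0},
  {"hand":1,"travel":[1,-2,98],"spin":0},
  {"hand":1,"travel":[1,-2,98],"spin":0},
])

```text
clock: 13.22
ee_pos: [0.5912, 0.0331, 0.0489]
tcp_rot: [2.245, -2.191, -0.005]
ft_force: [0.4, -0.4, -2.1]
grip_width: 0.172
```

```bash
python3 - <<'E'
from h import *
from bench import state
s=take("wrist","b5"); crop("b5","b5c",150,110,370,260,3.6)
go(state(),[.5908,.0332,.018],.0225-np.pi/2)
E
```

```text
travel [-0.1  0.2 30.8]  curyaw -1.546 tilt -1.0000 spin(tool z down) 0.002  q6 1.40
```

View pics/b5c.png

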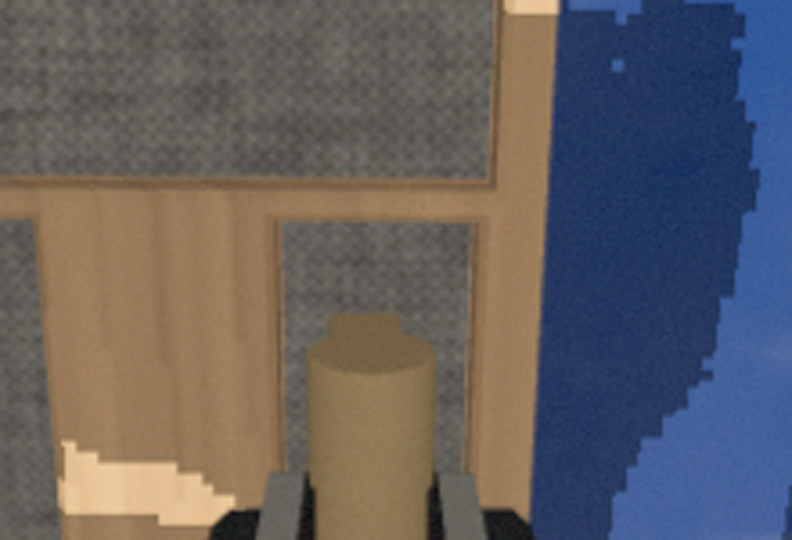

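>>> send_rows([
  {"hand":1,"travel":[0,0,14],"spin":0},
  {"hand":1,"travel":[0,0,25],"spin":0},
  {"hand":1,"travel":[0,0,29],"spin":0},
  {"hand":1,"travel":[0,0,30.5],"spin":0},
  {"hand":1,"travel":[0,0,31.5],"spin":0},
  {"hand":1,"travel":[0,0,31.5],"spin":0},
  {"hand":1,"travel":[0,0,31.5],"spin":0},
])

```text
clock: 13.85
ee_pos: [0.5914, 0.0331, 0.0178]
tcp_rot: [2.246, -2.191, -0.004]
ft_force: [-0.0, -0.0, -1.6]
grip_width: 0.173
```

>>> send_rows([
  {"hand":1,"travel":[0,0,0.6],"spin":0},
  {"hand":1,"travel":[0,0,0.6],"spin":0},
  {"hand":0.6,"travel":[0,0,0.6],"spin":0},
  {"hand":0.4,"travel":[0,0,0.6],"spin":0},
  {"hand":0.2,"travel":[0,0,0.6],"spin":0},
  {"hand":0.2,"travel":[0,0,0.6],"spin":0},
  {"hand":0.2,"travel":[0,0,0.6],"spin":0},
])

```text
clock: 14.43
ee_pos: [0.5914, 0.0331, 0.0172]
tcp_rot: [2.246, -2.191, -0.004]
ft_force: [-0.6, -0.7, 0.0]
grip_width: 0.399
```

>>> send_rows([
  {"hand":0.2,"travel":[0,0,-15],"spin":0},
  {"hand":0.2,"travel":[0,0,-50],"spin":0},
  {"hand":0.2,"travel":[0,0,-90],"spin":0},
  {"hand":-0.5,"travel":[0,0,-130],"spin":0},
  {"hand":-1,"travel":[0,-20,-150],"spin":0},
  {"hand":-1,"travel":[0,-20,-150],"spin":0},
  {"hand":-1,"travel":[0,-20,-150],"spin":0},
])

```text
clock: 15.02
ee_pos: [0.6126, 0.0337, 0.1676]
tcp_rot: [2.247, -2.192, -0.001]
ft_force: [0.1, -0.3, -0.9]
grip_width: 0.945
```

```bash
python3 - <<'E'
from h import *
from bench import state
s=take("wrist","b6");crop("b6","b6c",100,80,400,300,2.6)
go(state(),[.439,.124,.16],.333)
E
```

```text
travel [-94.4 170.2   7.1]  curyaw -1.546 tilt -1.0000 spin(tool z down) 1.262  q6 1.41
```

View pics/b6c.png

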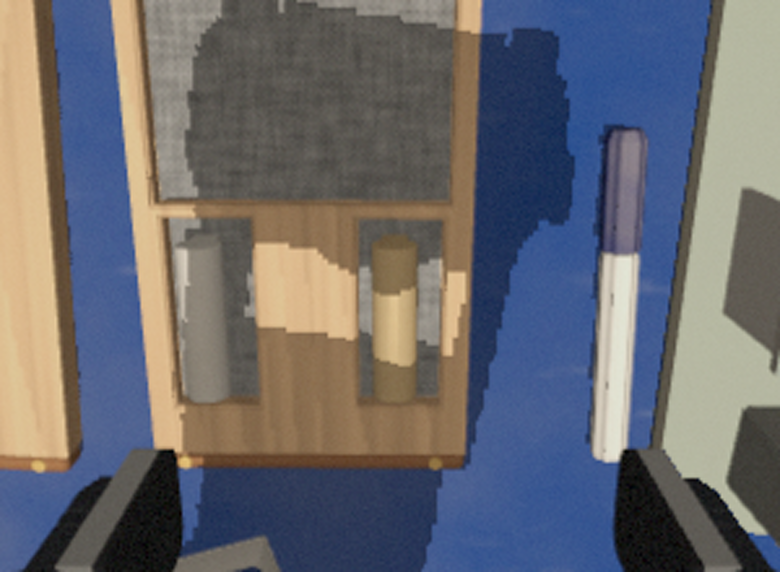

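>>> send_rows([
  {"hand":-1,"travel":[-15,35,0],"spin":-0.12},
  {"hand":-1,"travel":[-35,70,0],"spin":-0.24},
  {"hand":-1,"travel":[-55,105,0],"spin":-0.36},
  {"hand":-1,"travel":[-75,140,0],"spin":-0.48},
  {"hand":-1,"travel":[-94,170,0],"spin":-0.6},
  {"hand":-1,"travel":[-94,170,0],"spin":-0.72},
  {"hand":-1,"travel":[-94,170,0],"spin":-0.84},
  {"hand":-1,"travel":[-94,170,0],"spin":-0.96},
  {"hand":-1,"travel":[-94,170,0],"spin":-1.08},
  {"hand":-1,"travel":[-94,170,0],"spin":-1.2},
])

```text
clock: 15.9
ee_pos: [0.4379, 0.1235, 0.1655]
tcp_rot: [3.094, -0.531, -0.014]
ft_force: [-0.4, -0.6, -0.7]
grip_width: 1.002
```

```bash
python3 - <<'E'
from h import *
from bench import state
go(state(),[.439,.124,.16],.333)
E
```

```text
travel [ 1.  -0.8  5.5]  curyaw -0.340 tilt -1.0000 spin(tool z down) -0.673  q6 0.35
```

>>> send_rows([
  {"hand":-1,"travel":[1,-1,5],"spin":-0.12},
  {"hand":-1,"travel":[1,-1,5],"spin":-0.24},
  {"hand":-1,"travel":[1,-1,5],"spin":-0.36},
  {"hand":-1,"travel":[1,-1,5],"spin":-0.48},
  {"hand":-1,"travel":[1,-1,5],"spin":-0.6},
  {"hand":-1,"travel":[1,-1,5],"spin":-0.67},
  {"hand":-1,"travel":[1,-1,5],"spin":-0.67},
  {"hand":-1,"travel":[1,-1,5],"spin":-0.67},
])

```text
clock: 16.57
ee_pos: [0.4381, 0.1241, 0.1594]
tcp_rot: [-3.099, -0.512, 0.019]
ft_force: [-0.4, 1.1, 0.1]
grip_width: 1.001
```

```bash
python3 - <<'E'
from h import *
from bench import state
s=take("wrist","p1");f=cv2.resize(s["frame"],(800,600),interpolation=cv2.INTER_CUBIC); cv2.imwrite("pics/p1b.png",f)
go(state(),[.439,.124,.16],.333)
E
```

```text
travel [ 0.6  0.3 -0.4]  curyaw 0.327 tilt -0.9999 spin(tool z down) -0.006  q6 -0.31
```

View pics/p1b.png

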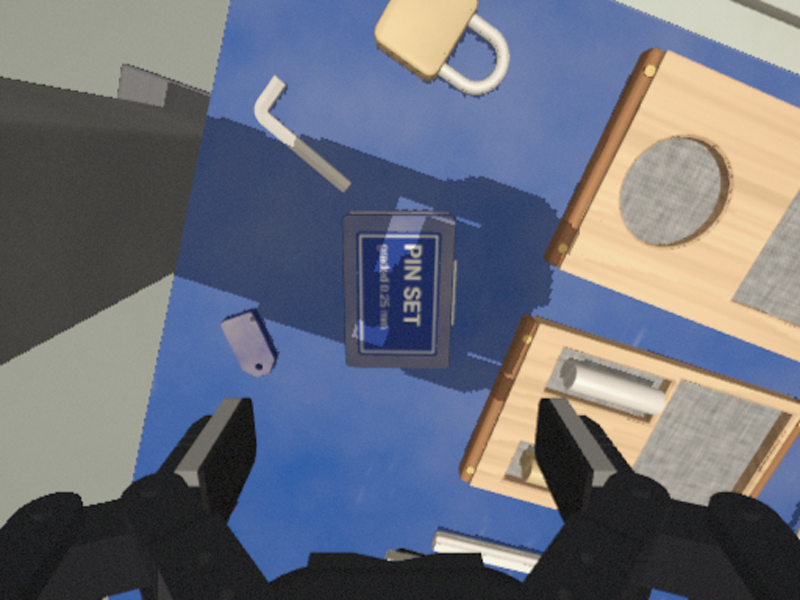

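```bash
python3 - <<'E'
from obj import *
from bench import state
crop("p1","p1c",205,120,305,250,6) if 0 else crop("p1","p1c",210,125,300,245,5)
w=load("p1")
P=np.array([(346,214),(455,213.5),(451,367),(347,366)])*.64
p,r=fitp([(w,mm([(-33,47),(33,47),(33,-47),(-33,-47)],.03),P)],[.44,.124,.333])
print(p,r.round(1).tolist())
go(state(),[p[0],p[1],.005],p[2])
E
```

```text
[0.44100694 0.12376009 0.32925014] [[-4.1, -0.8], [2.6, -0.5], [1.3, 0.9], [-1.2, 1.3]]
travel [  4.2   1.6 154.6]  curyaw 0.327 tilt -0.9999 spin(tool z down) -0.002  q6 -0.31
```

View pics/p1c.png

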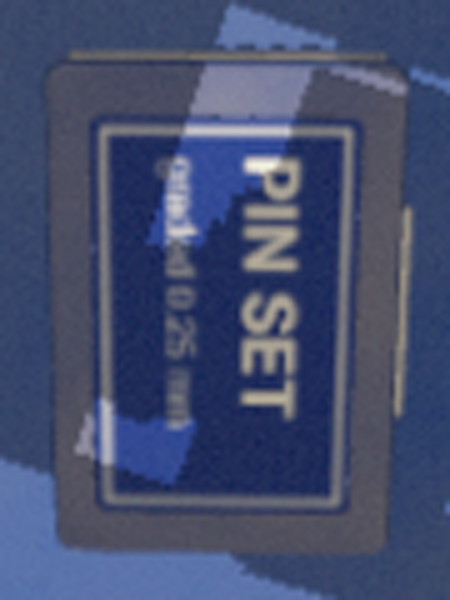

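```bash
python3 - <<'E'
from obj import *
from bench import state
w=load("p1")
for q in [(48,62),(408,65),(385,553),(60,548),(225,300)]: print(pix2w(w,*c([q],210,125,5)[0],.03).round(4))
E
```

```text
[0.3963 0.1574 0.03  ]
[0.4553 0.177  0.03  ]
[0.4842 0.0895 0.03  ]
[0.4252 0.0702 0.03  ]
[0.4391 0.1269 0.03  ]
```

>>> send_rows([
  {"hand":-1,"travel":[3,1.5,35],"spin":0.003},
  {"hand":-1,"travel":[3,1.5,75],"spin":0.003},
  {"hand":-1,"travel":[3,1.5,110],"spin":0.003},
  {"hand":-1,"travel":[3,1.5,125],"spin":0.003},
  {"hand":-1,"travel":[3,1.5,125],"spin":0.003},
  {"hand":-1,"travel":[3,1.5,125],"spin":0.003},
], newtons=40)

```text
clock: 17.12
ee_pos: [0.4399, 0.1235, 0.0344]
tcp_rot: [-3.099, -0.505, 0.021]
ft_force: [0.3, 0.3, 0.4]
grip_width: 1.002
```

```bash
python3 - <<'E'
from h import *
from bench import state
s=take("wrist","p2");cv2.imwrite("pics/p2.png",s["frame"])
go(state(),[.4403,.1236,.006],.324)
E
```

```text
travel [ 0.1 -0.1 29.3]  curyaw 0.323 tilt -0.9999 spin(tool z down) -0.001  q6 -0.31
```

View pics/p2.png

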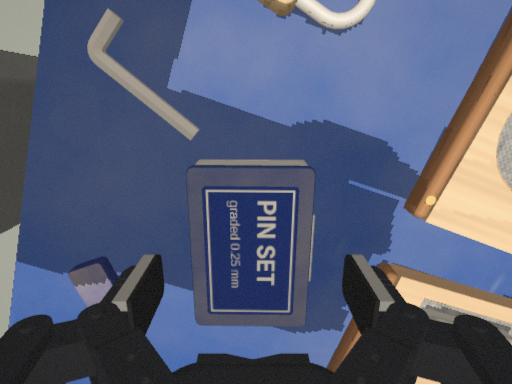

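```bash
python3 - <<'E'
from h import *
from bench import state
w=load("p2");s=state();r=R.from_rotvec(s["tcp_rot"])
for q in [(68,272),(100,257),(122,290),(110,310)]:
    print(q,(r.inv().apply(pix2w(w,*q,.008)-s["ee_pos"])*1000).round(1))
w=load("n1")
for q in [(122,168),(166,188),(155,203),(115,195)]:
    print(q,pix2w(w,*q,.008).round(3),(r.inv().apply(pix2w(w,*q,.008)-s["ee_pos"])*1000).round(1))
E
```

```text
(68, 272) [-114.1   25.5   28.4]
(100, 257) [-92.5  14.9  28.2]
(122, 290) [-82.   38.2  28.1]
(110, 310) [-91.7  53.4  28.1]
(122, 168) [0.36  0.074 0.008] [-91.7  21.2  28.2]
(166, 188) [0.38  0.039 0.008] [-84.2  61.2  28. ]
(155, 203) [0.363 0.033 0.008] [-102.1   60.8   28.2]
(115, 195) [0.338 0.059 0.008] [-117.    28.4   28.5]
```

>>> send_rows([
  {"hand":-1,"travel":[0,0,15],"spin":0},
  {"hand":-1,"travel":[0,0,26],"spin":0},
  {"hand":-1,"travel":[0,0,28.5],"spin":0},
  {"hand":-1,"travel":[0,0,28.5],"spin":0},
  {"hand":-0.7,"travel":[0,0,28.5],"spin":0},
  {"hand":-0.5,"travel":[0,0,28.5],"spin":0},
  {"hand":0,"travel":[0,0,28.5],"spin":0},
  {"hand":0.3,"travel":[0,0,28.5],"spin":0},
  {"hand":0.3,"travel":[0,0,28.5],"spin":0},
  {"hand":0.3,"travel":[0,0,28.5],"spin":0},
])

```text
clock: 18.0
ee_pos: [0.4407, 0.1235, 0.008]
tcp_rot: [-3.1, -0.506, 0.014]
ft_force: [-1.9, -0.4, 9.0]
grip_width: 0.736
```

```bash
python3 - <<'E'
from h import *
from bench import state
s=take("wrist","p3");s=state();print(s["ee_pos"],s["ft_force"],s["grip_width"])
E
```

```text
[0.4407528  0.12352631 0.00806079] [-2.37982307 -0.23257266  8.84832591] 0.7311897712166775
```

View pics/p3.png

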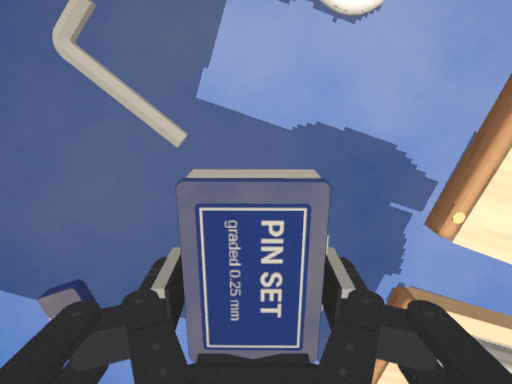

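>>> send_rows([
  {"hand":0.3,"travel":[0,0,-5],"spin":0},
  {"hand":0.3,"travel":[0,0,-15],"spin":0},
  {"hand":0.3,"travel":[0,0,-40],"spin":0},
  {"hand":0.3,"travel":[0,0,-80],"spin":0},
  {"hand":0.3,"travel":[0,0,-110],"spin":0},
  {"hand":0.3,"travel":[0,0,-110],"spin":0},
  {"hand":0.3,"travel":[0,0,-110],"spin":0},
])

```text
clock: 18.63
ee_pos: [0.4423, 0.1237, 0.1197]
tcp_rot: [3.1, 0.506, -0.008]
ft_force: [-0.6, 0.6, -1.5]
grip_width: 0.739
```

```bash
python3 - <<'E'
from h import *
from bench import state
s=take("wrist","p4");s=state();print(s["ee_pos"],s["ft_force"],s["grip_width"])
take("side","p4s");crop("p4s","p4sc",270,130,400,250,5)
a=.0225;x=.625+.049*np.cos(a);y=.070+.049*np.sin(a);print(x,y);go(s,[x,y,.13],a)
E
```

```text
[0.44145242 0.12366118 0.11827908] [-0.78679467 -0.09294832 -1.54244618] 0.7343753419533012
0.673987597398248 0.07110240697891713
travel [203.7 123.7 -13.6]  curyaw 0.323 tilt -1.0000 spin(tool z down) 0.301  q6 -0.31
```

View pics/p4sc.png

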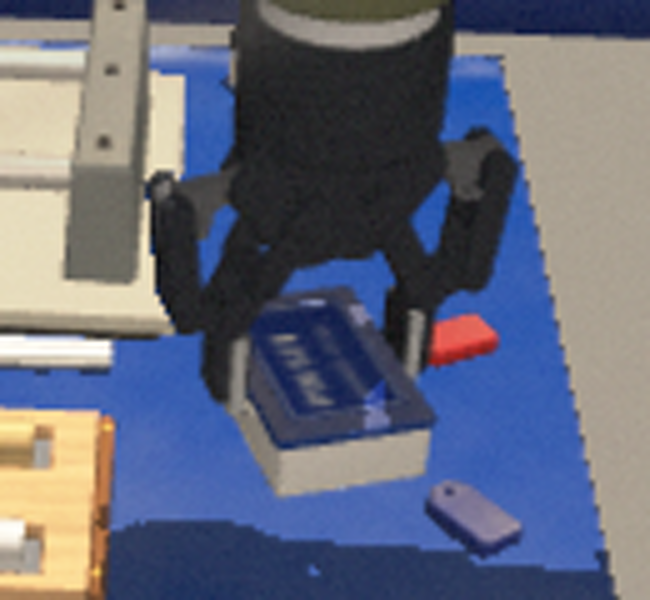

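>>> send_rows([
  {"hand":0.3,"travel":[30,15,-13],"spin":0.05},
  {"hand":0.3,"travel":[62,35,-13],"spin":0.1},
  {"hand":0.3,"travel":[95,55,-13],"spin":0.15},
  {"hand":0.3,"travel":[128,77,-13],"spin":0.2},
  {"hand":0.3,"travel":[160,98,-13],"spin":0.25},
  {"hand":0.3,"travel":[190,115,-13],"spin":0.3},
  {"hand":0.3,"travel":[204,124,-13],"spin":0.3},
  {"hand":0.3,"travel":[204,124,-13],"spin":0.3},
  {"hand":0.3,"travel":[204,124,-13],"spin":0.3},
  {"hand":0.3,"travel":[204,124,-13],"spin":0.3},
])

```text
clock: 19.57
ee_pos: [0.6729, 0.0712, 0.1266]
tcp_rot: [3.141, 0.037, -0.021]
ft_force: [-0.2, -0.2, -1.9]
grip_width: 0.734
```

```bash
python3 - <<'E'
from h import *
from bench import state
s=state();print(s["ee_pos"]);go(s,[.674,.0711,.045],.0225)
E
```

```text
[0.67293752 0.07116537 0.12662352]
travel [ 2.2  0.1 81.6]  curyaw 0.024 tilt -0.9999 spin(tool z down) 0.001  q6 -0.09
```

>>> send_rows([
  {"hand":0.3,"travel":[1,0,30],"spin":0},
  {"hand":0.3,"travel":[1,0,60],"spin":0},
  {"hand":0.3,"travel":[1,0,78],"spin":0},
  {"hand":0.3,"travel":[1,0,81],"spin":0},
  {"hand":0.3,"travel":[1,0,81],"spin":0},
  {"hand":0.3,"travel":[1,0,81],"spin":0},
  {"hand":0.3,"travel":[1,0,81],"spin":0},
])

```text
clock: 20.15
ee_pos: [0.6735, 0.0713, 0.0476]
tcp_rot: [3.141, 0.037, -0.017]
ft_force: [-0.1, -0.2, -1.4]
grip_width: 0.729
```

```bash
python3 - <<'E'
from h import *
from bench import state
take("wrist","p5");take("side","p5s");crop("p5s","p5sc",170,150,310,270,5)
s=state();print(s["ee_pos"],s["tcp_rot"]);go(s,[.674,.0711,.0145],.0225)
E
```

```text
[0.67338753 0.07117295 0.04720489] [ 3.14053268  0.0373176  -0.01732238]
travel [ 1.   0.1 32.7]  curyaw 0.024 tilt -0.9999 spin(tool z down) 0.001  q6 -0.09
```

View pics/p5.png

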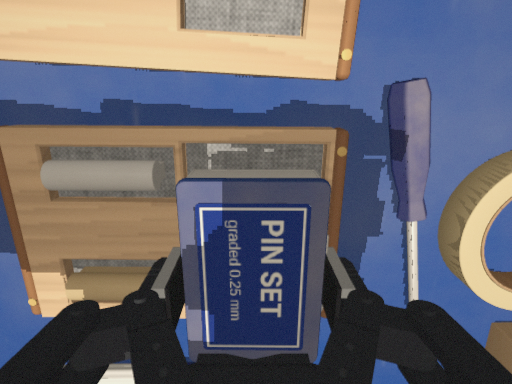

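View pics/p5sc.png

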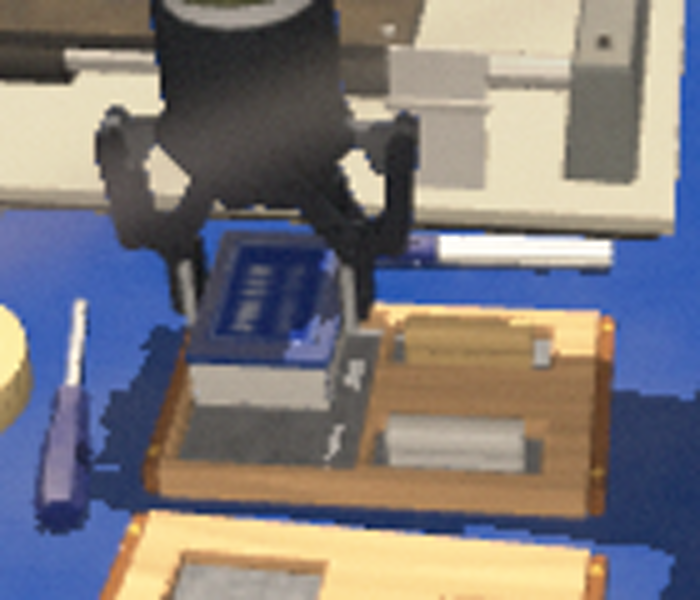

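```bash
python3 - <<'E'
from h import *
w=load("p5")
print(pix2w(w,186,143,.016),pix2w(w,325,143,.016))
print(pix2w(w,190,171,.039),pix2w(w,321,170,.039))
print(pix2w(w,178,182,.069),pix2w(w,329,182,.069))
E
```

```text
[0.63626554 0.12447218 0.016     ] [0.71344876 0.1264732  0.016     ]
[0.6427297  0.11414234 0.039     ] [0.70758588 0.11638715 0.039     ]
[0.64403057 0.11677721 0.069     ] [0.70463226 0.1184233  0.069     ]
```

>>> send_rows([
  {"hand":0.3,"travel":[0.5,0,12],"spin":0},
  {"hand":0.3,"travel":[0.5,0,24],"spin":0},
  {"hand":0.3,"travel":[0.5,0,29],"spin":0},
  {"hand":0.3,"travel":[0.5,0,31],"spin":0},
  {"hand":0.3,"travel":[0.5,0,33],"spin":0},
  {"hand":0.3,"travel":[0.5,0,33],"spin":0},
  {"hand":0.3,"travel":[0.5,0,33],"spin":0},
  {"hand":0.3,"travel":[0.5,0,33],"spin":0},
])

```text
clock: 20.92
ee_pos: [0.6737, 0.0711, 0.0142]
tcp_rot: [3.141, 0.037, -0.017]
ft_force: [-0.1, 0.5, -0.7]
grip_width: 0.732
```

```bash
python3 - <<'E'
from h import *
from bench import state
take("side","p6s");crop("p6s","p6sc",170,150,310,270,5)
s=state();print(s["ee_pos"],s["ft_force"],s["grip_width"])
E
```

```text
[0.67368562 0.07113774 0.01420885] [ 0.08688547  0.01423686 -0.9932462 ] 0.7353551761004101
```

View pics/p6sc.png

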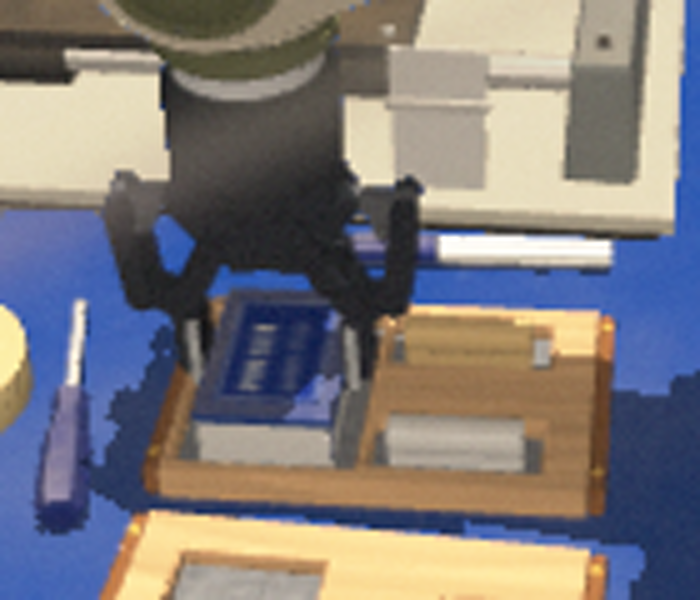

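>>> send_rows([
  {"hand":0.3,"travel":[0,0,0.6],"spin":0},
  {"hand":0.3,"travel":[0,0,0.6],"spin":0},
  {"hand":-0.6,"travel":[0,0,0.6],"spin":0},
  {"hand":-0.7,"travel":[0,0,0.6],"spin":0},
  {"hand":-0.8,"travel":[0,0,0.6],"spin":0},
  {"hand":-0.9,"travel":[0,0,0.6],"spin":0},
  {"hand":-0.9,"travel":[0,0,0.6],"spin":0},
  {"hand":-0.9,"travel":[0,0,0.6],"spin":0},
])

```text
clock: 21.63
ee_pos: [0.6737, 0.0711, 0.0136]
tcp_rot: [3.141, 0.037, -0.017]
ft_force: [0.2, -0.1, 0.5]
grip_width: 0.946
```

>>> send_rows([
  {"hand":-0.9,"travel":[0,0,-10],"spin":0},
  {"hand":-0.9,"travel":[0,0,-40],"spin":0},
  {"hand":-0.9,"travel":[0,0,-80],"spin":0},
  {"hand":-1,"travel":[0,0,-120],"spin":0},
  {"hand":-1,"travel":[0,-20,-150],"spin":0},
  {"hand":-1,"travel":[0,-20,-150],"spin":0},
  {"hand":-1,"travel":[0,-20,-150],"spin":0},
])

```text
clock: 22.22
ee_pos: [0.6753, 0.0921, 0.1663]
tcp_rot: [3.14, 0.039, -0.009]
ft_force: [-1.1, -0.4, 0.1]
grip_width: 1.0
```

```bash
python3 - <<'E'
from h import *
from bench import state
take("wrist","p7");crop("p7","p7c",60,60,420,300,2.2)
take("side","p7s");crop("p7s","p7sc",170,180,310,270,5)
s=state();print(s["ee_pos"],s["ft_force"],s["grip_width"])
# padlock: body centre 
p=[.422,.2636,-.2158];b=[p[0]-.0155*np.cos(p[2]),p[1]-.0155*np.sin(p[2])];print(b);go(s,[b[0],b[1],.15],p[2]+np.pi/2)
E
```

```text
[0.67431264 0.0911862  0.16287183] [-0.10241198  0.06409805 -1.25488954] 0.9991013698758361
[np.float64(0.40685951624342503), np.float64(0.2669189985864549)]
travel [-263.  -182.1   15.9]  curyaw 0.024 tilt -0.9999 spin(tool z down) -1.331  q6 -0.06
```

View pics/p7c.png

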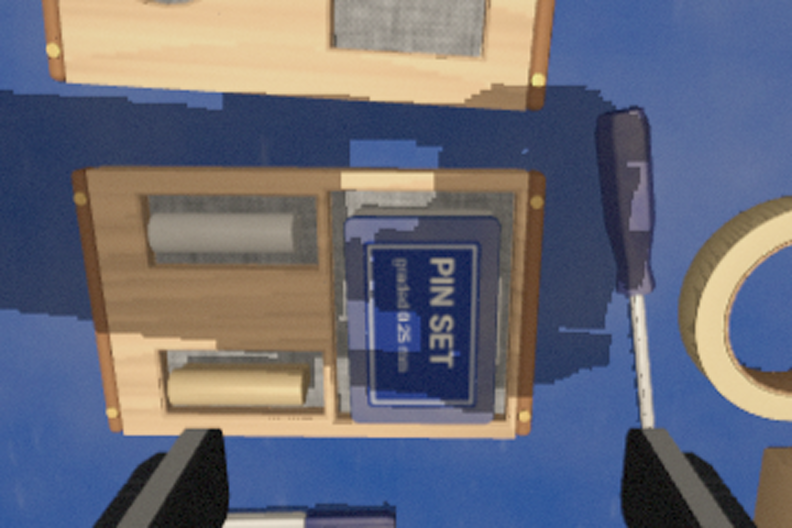

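View pics/p7sc.png

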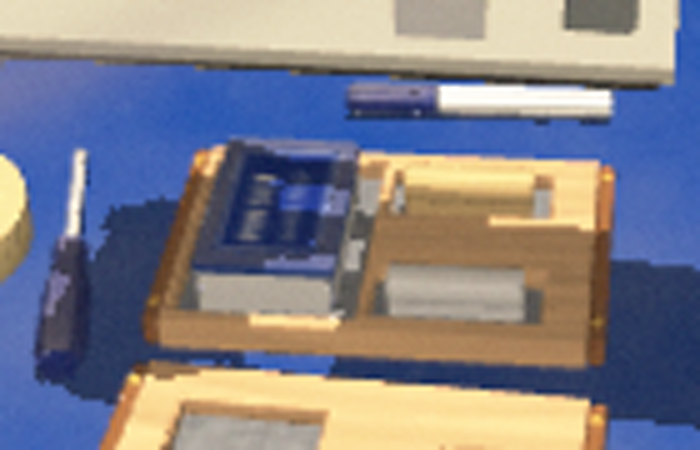

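>>> send_rows([
  {"hand":-1,"travel":[-33,-23,0],"spin":-0.12},
  {"hand":-1,"travel":[-66,-46,0],"spin":-0.24},
  {"hand":-1,"travel":[-99,-69,0],"spin":-0.36},
  {"hand":-1,"travel":[-132,-91,0],"spin":-0.48},
  {"hand":-1,"travel":[-165,-114,5],"spin":-0.6},
  {"hand":-1,"travel":[-198,-137,10],"spin":-0.72},
  {"hand":-1,"travel":[-231,-160,12],"spin":-0.84},
  {"hand":-1,"travel":[-263,-182,14],"spin":-0.96},
  {"hand":-1,"travel":[-263,-182,14],"spin":-1.08},
  {"hand":-1,"travel":[-263,-182,14],"spin":-1.2},
])

```text
clock: 23.15
ee_pos: [0.4047, 0.2673, 0.151]
tcp_rot: [-2.558, -1.811, 0.021]
ft_force: [0.3, -0.2, 0.9]
grip_width: 1.0
```

>>> send_rows([
  {"hand":-1,"travel":[0,0,0],"spin":-0.12},
  {"hand":-1,"travel":[0,0,0],"spin":-0.14},
  {"hand":-1,"travel":[0,0,0],"spin":-0.14},
  {"hand":-1,"travel":[0,0,0],"spin":-0.14},
])

```text
clock: 23.48
ee_pos: [0.4046, 0.267, 0.1505]
tcp_rot: [-2.428, -1.98, 0.022]
ft_force: [-0.5, -0.5, 0.8]
grip_width: 0.999
```

```bash
python3 - <<'E'
from h import *
from bench import state
take("wrist","l1");crop("l1","l1c",160,110,340,260,4)
s=state();go(s,[.407,.267,.15],1.355);print(s["ee_pos"])
E
```

```text
travel [0.4 2.3 0.6]  curyaw 1.369 tilt -0.9999 spin(tool z down) 0.014  q6 -1.03
[0.40470144 0.26705796 0.15059714]
```

View pics/l1c.png

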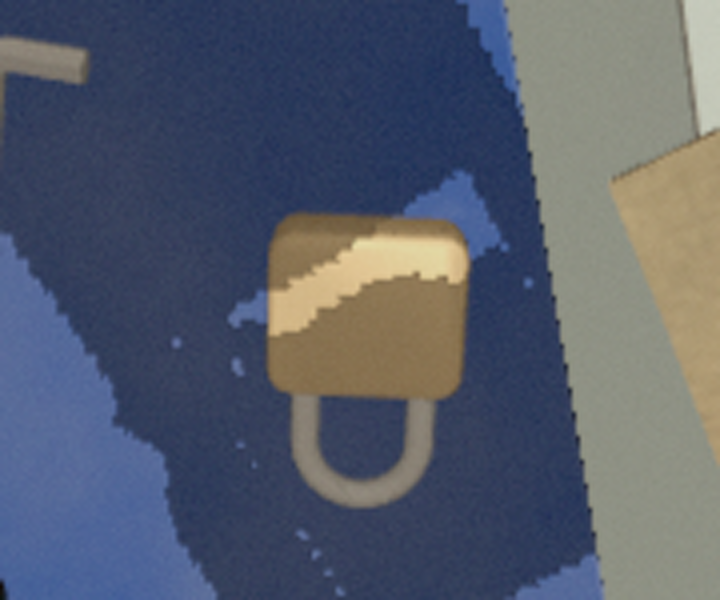

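View pics/l1.png

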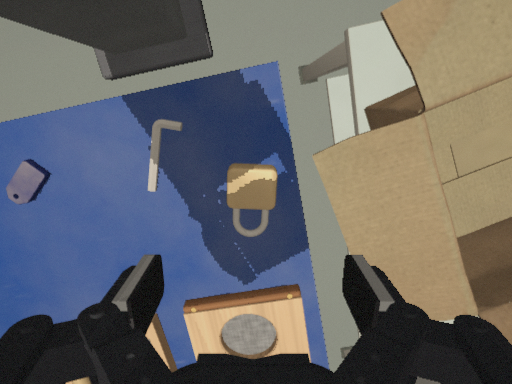

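```bash
python3 - <<'E'
from obj import *
from bench import state
w=load("l1");s=state();r=R.from_rotvec(s["tcp_rot"])
def P(u,v,z): return pix2w(w,*c([(u,v)],160,110,4)[0],z)
bl,br=P(290,391,.02),P(450,399,.02); print(np.arctan2(*(br-bl)[[1,0]]))
l,rr=P(270,320,.018),P(467,320,.018); print(l,rr,np.linalg.norm(l-rr))
t1,t2=P(300,214,.01),P(450,220,.01); print("top edge yaw",np.arctan2(*(t2-t1)[[1,0]]))
far=P(362,508,.01);print("shackle tip",far)
a,b=P(370,395,.02),P(370,228,.02);print(a,b,np.linalg.norm(a-b))
p,q=fitp([(w,np.array([[.0355,0,.01],[.0045,-.018,.02],[.0045,.018,.02],[-.0155,-.023,.018],[-.0155,.023,.018]]),c([(363,508),(290,391),(450,399),(270,310),(467,313)],160,110,4))],[.42,.264,-.23]);print(p,q.round(1).tolist())
bc=p[:2]-.0155*np.array([np.cos(p[2]),np.sin(p[2])]);print("body",bc);go(s,[bc[0],bc[1],.008],p[2]+np.pi/2)
E
```

```text
1.3178140862179246
[0.40291074 0.24333749 0.018     ] [0.41193691 0.28778131 0.018     ] 0.04535113097042603
top edge yaw 1.3294760771824332
shackle tip [0.45689942 0.25369421 0.01      ]
[0.42472511 0.26238626 0.02      ] [0.38599378 0.27032844 0.02      ] 0.03953725673324163
[ 0.42065689  0.26271074 -0.22833488] [[0.4, -1.7], [0.0, 0.9], [-1.4, -0.0], [-0.1, -0.2], [0.7, 0.4]]
body [0.4055592  0.26621926]
travel [1.000e-01 3.200e+00 1.426e+02]  curyaw 1.369 tilt -0.9999 spin(tool z down) 0.026  q6 -1.03
```

>>> send_rows([
  {"hand":-1,"travel":[0,3,35],"spin":0.044},
  {"hand":-1,"travel":[0,3,75],"spin":0.044},
  {"hand":-1,"travel":[0,3,110],"spin":0.044},
  {"hand":-1,"travel":[0,3,135],"spin":0.044},
  {"hand":-1,"travel":[0,3,142],"spin":0.044},
  {"hand":-1,"travel":[0,3,142],"spin":0.044},
  {"hand":-1,"travel":[0,3,142],"spin":0.044},
  {"hand":-1,"travel":[0,3,142],"spin":0.044},
], newtons=50)

```text
clock: 24.2
ee_pos: [0.4064, 0.2664, 0.0101]
tcp_rot: [-2.472, -1.927, 0.018]
ft_force: [0.6, 0.2, -0.2]
grip_width: 0.999
```

```bash
python3 - <<'E'
from obj import *
from bench import state
s=state();print(s["ee_pos"],s["ft_force"]);go(s,[.4055,.2663,.008],1.325)
take("wrist","l2")
E
```

```text
[0.40637267 0.26643914 0.01006806] [ 0.6230673   0.17192508 -0.20557201]
travel [-0.3 -0.8  2.1]  curyaw 1.324 tilt -0.9999 spin(tool z down) -0.001  q6 -0.99
```

View pics/l2.png

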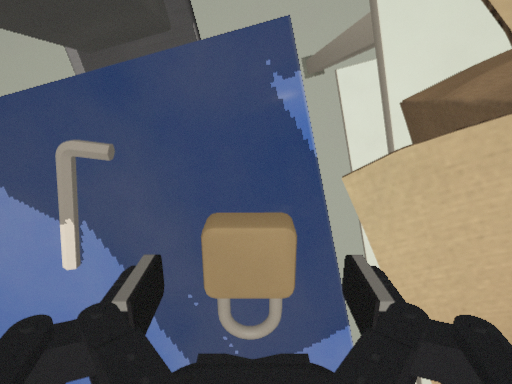

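>>> send_rows([
  {"hand":-0.5,"travel":[0,-0.5,1.6],"spin":0},
  {"hand":0,"travel":[0,-0.5,1.6],"spin":0},
  {"hand":0.5,"travel":[0,-0.5,1.6],"spin":0},
  {"hand":0.5,"travel":[0,-0.5,1.6],"spin":0},
  {"hand":0.5,"travel":[0,-0.5,1.6],"spin":0},
  {"hand":0.5,"travel":[0,-0.5,1.6],"spin":0},
  {"hand":0.5,"travel":[0,-0.5,1.6],"spin":0},
  {"hand":0.5,"travel":[0,-0.5,1.6],"spin":0},
  {"hand":0.5,"travel":[0,-0.5,1.6],"spin":0},
])

```text
clock: 25.0
ee_pos: [0.406, 0.2666, 0.0093]
tcp_rot: [-2.472, -1.928, 0.016]
ft_force: [-2.1, -1.5, 7.3]
grip_width: 0.519
```

```bash
python3 - <<'E'
from obj import *
from bench import state
s=state();print(s["ee_pos"],s["ft_force"],s["grip_width"])
take("side","l3s");crop("l3s","l3c",290,200,410,330,6) if 0 else crop("l3s","l3c",300,240,400,330,7)
take("wrist","l3")
E
```

```text
[0.40595055 0.26660054 0.00926097] [-2.05755803 -1.47672704  7.34158499] 0.5190508439811862
```

View pics/l3c.png

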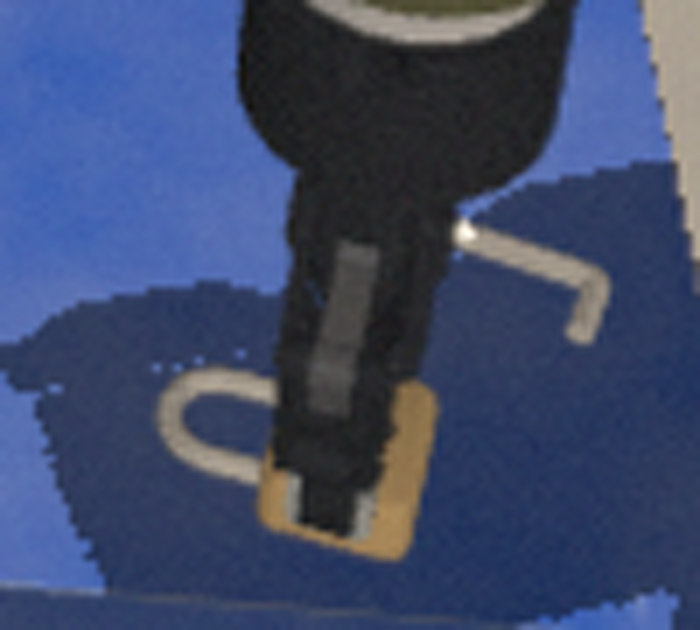

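View pics/l3.png

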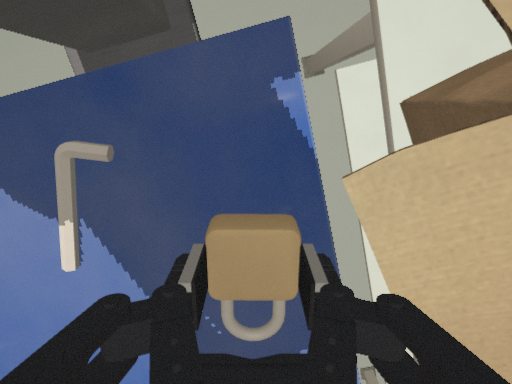

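>>> send_rows([
  {"hand":0.5,"travel":[0,0,-5],"spin":0},
  {"hand":0.5,"travel":[0,0,-15],"spin":0},
  {"hand":0.5,"travel":[0,0,-40],"spin":0},
  {"hand":0.5,"travel":[0,0,-80],"spin":0},
  {"hand":0.5,"travel":[0,0,-110],"spin":0},
  {"hand":0.5,"travel":[0,0,-110],"spin":0},
  {"hand":0.5,"travel":[0,0,-110],"spin":0},
])

```text
clock: 25.68
ee_pos: [0.4076, 0.2669, 0.1205]
tcp_rot: [-2.473, -1.928, 0.012]
ft_force: [0.1, -0.4, -3.1]
grip_width: 0.518
```

```bash
python3 - <<'E'
from obj import *
from bench import state
s=state();print(s["ee_pos"],s["ft_force"],s["grip_width"])
take("side","l4s");crop("l4s","l4c",290,170,410,300,5)
take("wrist","l4")
# service tray: avg
for p in [[.6203,.2292,-.0264],[.6213,.2265,-.0257],[.6243,.2250,-.0382]]:
    c0,s0=np.cos(p[2]),np.sin(p[2]); print("pocket",p[0]+.044*c0,p[1]+.044*s0,"well",p[0]-.052*c0,p[1]-.052*s0)
E
```

```text
[0.40759909 0.26689434 0.12047972] [ 0.11636757 -0.42530582 -3.12361356] 0.5175949401955701
pocket 0.6642846677705269 0.22803853492675397 well 0.5683181199075591 0.2305726405411089
pocket 0.6652854700197686 0.22536932447623784 well 0.5693171717948189 0.22783625289171894
pocket 0.6682679006236759 0.22331960875194085 well 0.5723379356265648 0.22698591692952447
```

View pics/l4c.png

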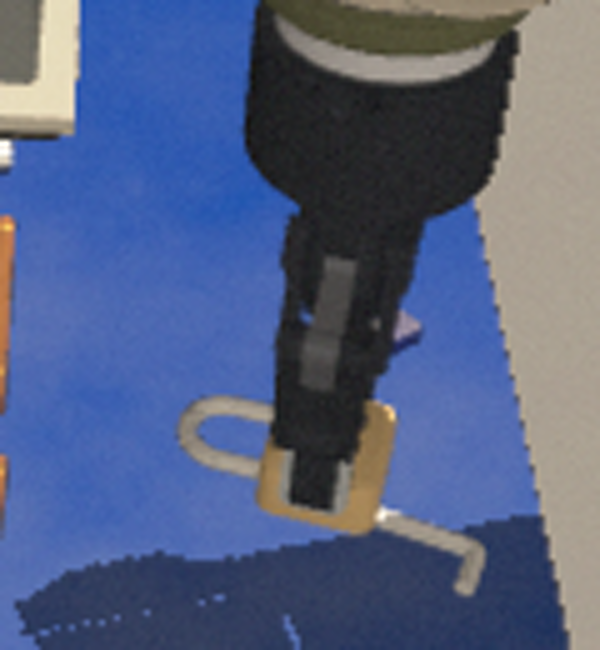

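View pics/l4.png

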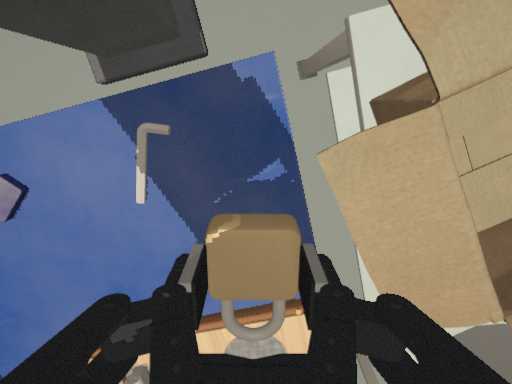

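```bash
python3 - <<'E'
from obj import *
from bench import state
w=load("side0")
print(pix2w(w,165,290,.02),pix2w(w,120,300,0),pix2w(w,180,240,0))
s=state();go(s,[.666,.2407,.13],-.03)
E
```

```text
[0.75354611 0.2750829  0.02      ] [0.84151468 0.29075509 0.        ] [0.77338115 0.11019279 0.        ]
travel [ 38.2 257.7 -15.3]  curyaw 1.324 tilt -0.9999 spin(tool z down) 1.354  q6 -0.99
```

>>> send_rows([
  {"hand":0.5,"travel":[5,30,-10],"spin":0.12},
  {"hand":0.5,"travel":[10,68,-15],"spin":0.24},
  {"hand":0.5,"travel":[15,106,-15],"spin":0.36},
  {"hand":0.5,"travel":[20,144,-15],"spin":0.48},
  {"hand":0.5,"travel":[26,182,-15],"spin":0.6},
  {"hand":0.5,"travel":[32,220,-15],"spin":0.72},
  {"hand":0.5,"travel":[38,258,-15],"spin":0.84},
  {"hand":0.5,"travel":[38,258,-15],"spin":0.96},
  {"hand":0.5,"travel":[38,258,-15],"spin":1.08},
  {"hand":0.5,"travel":[38,258,-15],"spin":1.2},
])

```text
clock: 26.62
ee_pos: [0.666, 0.2399, 0.1261]
tcp_rot: [3.134, 0.185, -0.03]
ft_force: [-0.6, 0.1, -2.3]
grip_width: 0.521
```

>>> send_rows([
  {"hand":0.5,"travel":[0,0,0],"spin":0.1},
  {"hand":0.5,"travel":[0,0,0],"spin":0.15},
  {"hand":0.5,"travel":[0,0,0],"spin":0.15},
  {"hand":0.5,"travel":[0,0,0],"spin":0.15},
])

```text
clock: 26.95
ee_pos: [0.6654, 0.2398, 0.1242]
tcp_rot: [3.137, -0.048, -0.035]
ft_force: [-0.8, -0.3, -2.5]
grip_width: 0.52
```

```bash
python3 - <<'E'
from h import *
from bench import state
s=take("wrist","l5");f=cv2.resize(s["frame"],(800,600),interpolation=cv2.INTER_CUBIC); cv2.imwrite("pics/l5b.png",f)
s=state();print(s["ee_pos"]);go(s,[.666,.2407,.06],-.03)
E
```

```text
[0.66561232 0.23983464 0.12471546]
travel [ 1.7 -1.1 64.7]  curyaw -0.030 tilt -0.9998 spin(tool z down) -0.000  q6 0.21
```

View pics/l5b.png

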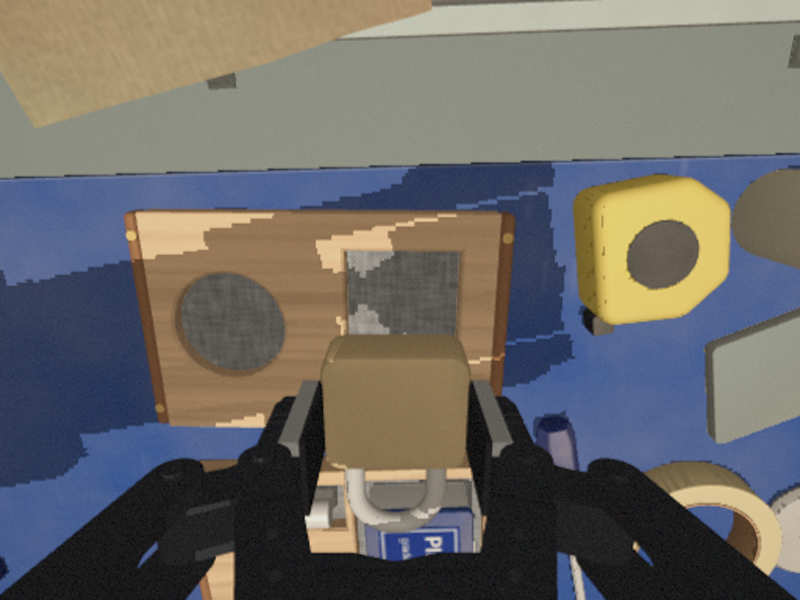

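```bash
python3 - <<'E'
from obj import *
w=load("l5")
crop("l5","l5c",200,145,330,255,6)
k=.64
for q in [(344,250),(462,251),(127,211),(515,213),(155,425)]: print(q,pix2w(w,q[0]*k,q[1]*k,.016).round(4))
for q in [(230,323)]: print(pix2w(w,q[0]*k,q[1]*k,.016))
# padlock body held: front-bottom edge
for q in [(326,372),(466,370),(400,528)]: print(pix2w(w,q[0]*k,q[1]*k,.135))
E
```

```text
(344, 250) [0.639  0.2694 0.016 ]
(462, 251) [0.7004 0.2674 0.016 ]
(127, 211) [0.5284 0.2926 0.016 ]
(515, 213) [0.7269 0.2862 0.016 ]
(155, 425) [0.5197 0.1669 0.016 ]
[0.57343945 0.23031067 0.016     ]
[0.64719448 0.25676975 0.135     ]
[0.68868657 0.2566147  0.135     ]
[0.66768797 0.19915036 0.135     ]
```

View pics/l5c.png

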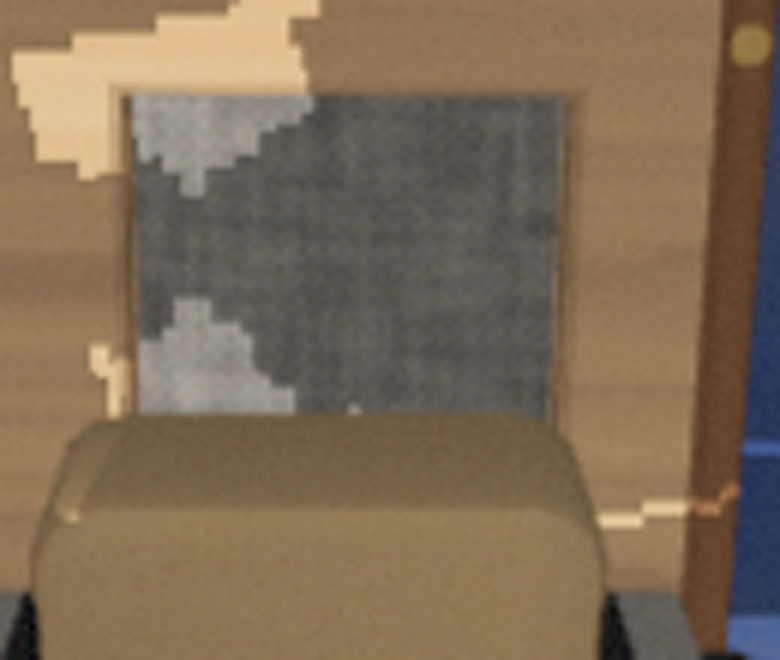

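```bash
python3 - <<'E'
from obj import *
from bench import state
s=state();print(s["ee_pos"]);go(s,[.6685,.2405,.045],-.032)
E
```

```text
[0.66561232 0.23983464 0.12471546]
travel [ 4.6 -1.  79.6]  curyaw -0.030 tilt -0.9998 spin(tool z down) 0.002  q6 0.21
```

>>> send_rows([
  {"hand":0.5,"travel":[4,-1,25],"spin":0},
  {"hand":0.5,"travel":[4.6,-1,55],"spin":0},
  {"hand":0.5,"travel":[4.6,-1,74],"spin":0},
  {"hand":0.5,"travel":[4.6,-1,79],"spin":0},
  {"hand":0.5,"travel":[4.6,-1,79],"spin":0},
  {"hand":0.5,"travel":[4.6,-1,79],"spin":0},
  {"hand":0.5,"travel":[4.6,-1,79],"spin":0},
])

```text
clock: 27.58
ee_pos: [0.6694, 0.2407, 0.0476]
tcp_rot: [3.138, -0.047, -0.029]
ft_force: [-0.8, 0.1, -2.2]
grip_width: 0.518
```

```bash
python3 - <<'E'
from h import *
from bench import state
s=take("wrist","l6");crop("l6","l6c",130,100,380,290,3)
take("side","l6s");crop("l6s","l6sc",170,180,310,320,5)
s=state();print(s["ee_pos"],s["ft_force"]);go(s,[.6685,.2405,.0155],-.032)
E
```

```text
[0.66920861 0.24061772 0.04732042] [ 0.13703672 -0.50996529 -2.14911482]
travel [-0.1  0.  31.8]  curyaw -0.030 tilt -0.9998 spin(tool z down) 0.002  q6 0.21
```

View pics/l6c.png

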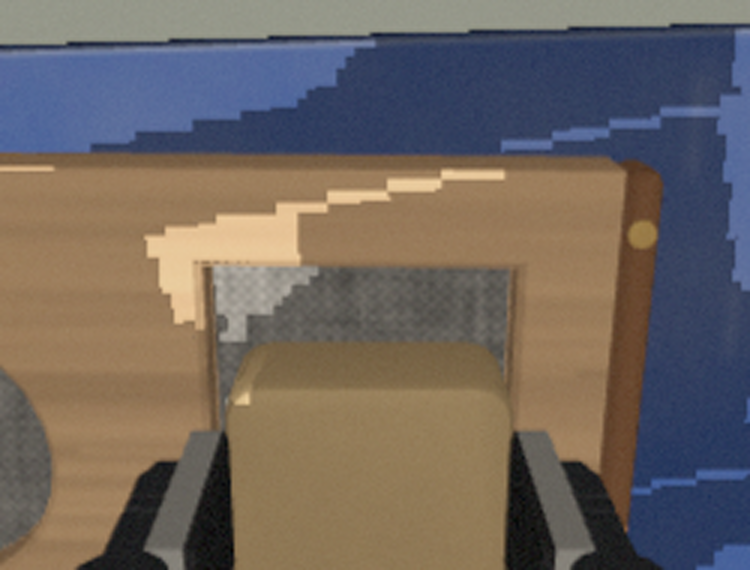

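View pics/l6sc.png

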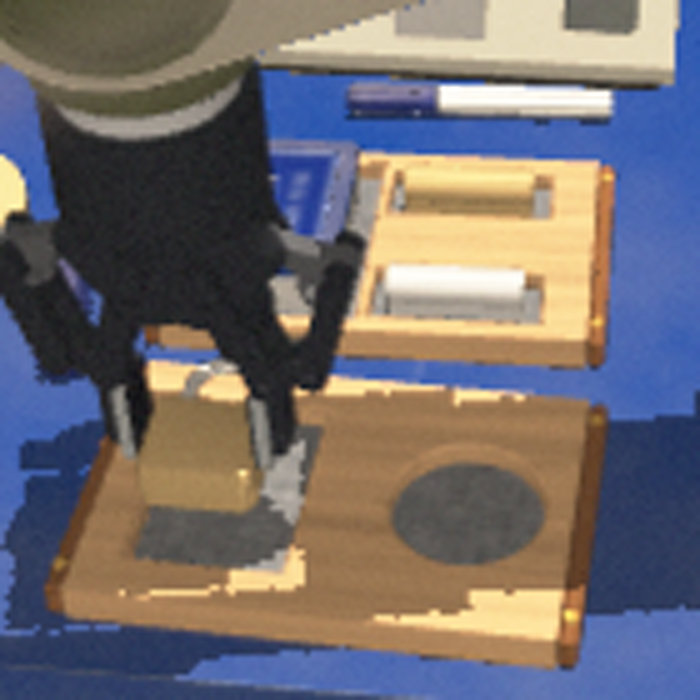

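```bash
python3 - <<'E'
from obj import *
w=load("l6")
for q,z in [((207,265),.016),((517,268),.016),((512,400),.016),((212,400),.016),((262,344),.04),((492,344),.04),((232,410),.058),((508,410),.058)]: print(q,pix2w(w,*c([q],130,100,3)[0],z).round(4))
E
```

```text
(207, 265) [0.6397 0.2695 0.016 ]
(517, 268) [0.6998 0.2675 0.016 ]
(512, 400) [0.6993 0.2396 0.016 ]
(212, 400) [0.6383 0.2409 0.016 ]
(262, 344) [0.653  0.2622 0.04  ]
(492, 344) [0.6924 0.2613 0.04  ]
(232, 410) [0.6504 0.2584 0.058 ]
(508, 410) [0.693  0.2575 0.058 ]
```

>>> send_rows([
  {"hand":0.5,"travel":[-2,1.5,8],"spin":0},
  {"hand":0.5,"travel":[-2,1.5,18],"spin":0},
  {"hand":0.5,"travel":[-2,1.5,25],"spin":0},
  {"hand":0.5,"travel":[-2,1.5,28],"spin":0},
  {"hand":0.5,"travel":[-2,1.5,30],"spin":0},
  {"hand":0.5,"travel":[-2,1.5,31],"spin":0},
  {"hand":0.5,"travel":[-2,1.5,31],"spin":0},
  {"hand":0.5,"travel":[-2,1.5,31],"spin":0},
])

```text
clock: 28.35
ee_pos: [0.6668, 0.2391, 0.0166]
tcp_rot: [3.138, -0.047, -0.029]
ft_force: [-0.5, 0.0, -2.1]
grip_width: 0.52
```

```bash
python3 - <<'E'
from h import *
from bench import state
s=take("wrist","l7");crop("l7","l7c",130,100,380,290,3)
s=state();print(s["ee_pos"],s["ft_force"],s["grip_width"])
E
```

```text
[0.66679698 0.23916308 0.01666902] [ 0.0604829   0.55633764 -2.80074616] 0.5203500380424488
```

View pics/l7c.png

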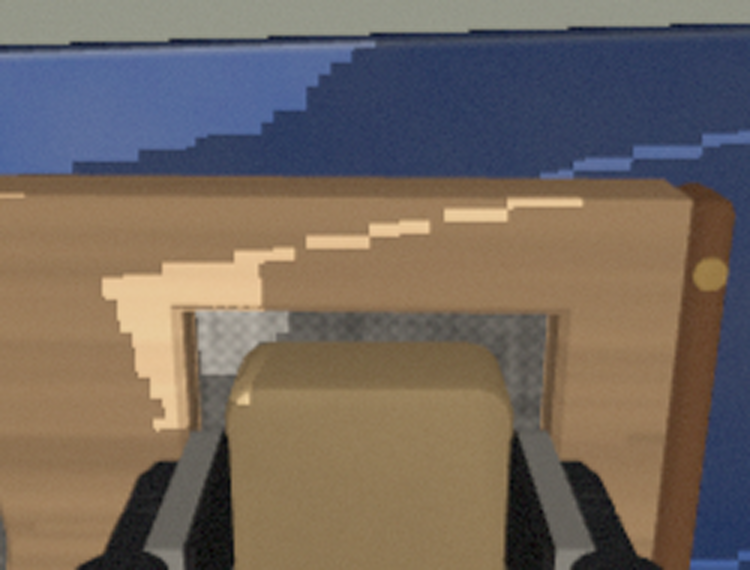

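>>> send_rows([
  {"hand":0.5,"travel":[0,0,0.7],"spin":0},
  {"hand":0.5,"travel":[0,0,1.4],"spin":0},
  {"hand":0.5,"travel":[0,0,1.4],"spin":0},
])

```text
clock: 28.65
ee_pos: [0.667, 0.2392, 0.0158]
tcp_rot: [3.139, -0.047, -0.027]
ft_force: [-0.3, 0.5, -0.6]
grip_width: 0.516
```

```bash
python3 - <<'E'
from bench import state
s=state();print(s["ee_pos"],s["ft_force"],s["ft_torque"],s["grip_width"])
E
```

```text
[0.66698012 0.23916762 0.01577475] [-0.27077956  0.46189872 -0.55287754] [-0.00354953  0.08978658  0.01308814] 0.5158893565053533
```

Contact with the floor (the weight is coming off); release.

>>> send_rows([
  {"hand":0.5,"travel":[0,0,0.4],"spin":0},
  {"hand":-0.05,"travel":[0,0,0.4],"spin":0},
  {"hand":-0.15,"travel":[0,0,0.4],"spin":0},
  {"hand":-0.3,"travel":[0,0,0.4],"spin":0},
  {"hand":-0.45,"travel":[0,0,0.4],"spin":0},
  {"hand":-0.45,"travel":[0,0,0.4],"spin":0},
  {"hand":-0.45,"travel":[0,0,0.4],"spin":0},
])

```text
clock: 29.23
ee_pos: [0.6671, 0.2392, 0.0154]
tcp_rot: [3.139, -0.047, -0.027]
ft_force: [0.1, -0.3, -0.5]
grip_width: 0.728
```

>>> send_rows([
  {"hand":-0.45,"travel":[0,0,-10],"spin":0},
  {"hand":-0.45,"travel":[0,0,-40],"spin":0},
  {"hand":-0.45,"travel":[0,0,-80],"spin":0},
  {"hand":-1,"travel":[0,0,-120],"spin":0},
  {"hand":-1,"travel":[0,0,-150],"spin":0},
  {"hand":-1,"travel":[0,0,-150],"spin":0},
  {"hand":-1,"travel":[0,0,-150],"spin":0},
])

```text
clock: 29.82
ee_pos: [0.6702, 0.2397, 0.1683]
tcp_rot: [3.14, -0.047, -0.019]
ft_force: [-0.3, 0.3, 0.0]
grip_width: 0.999
```

```bash
python3 - <<'E'
from h import *
from bench import state
s=take("wrist","l8");crop("l8","l8c",60,90,360,300,2.6)
take("side","l8s");crop("l8s","l8sc",170,200,310,320,5)
s=state();print(s["ee_pos"],s["ft_force"]);
go(s,[.404,-.278,.20],0);go(s,[.404,-.278,.20],-.79)
E
```

```text
[0.66913551 0.2394455  0.16460288] [ 0.51041334 -0.16169388 -0.47649276]
travel [-250.1  525.3  -29.1]  curyaw -0.030 tilt -0.9998 spin(tool z down) -0.030  q6 0.21
travel [-250.1  525.3  -29.1]  curyaw -0.030 tilt -0.9998 spin(tool z down) 0.760  q6 0.21
```

View pics/l8c.png

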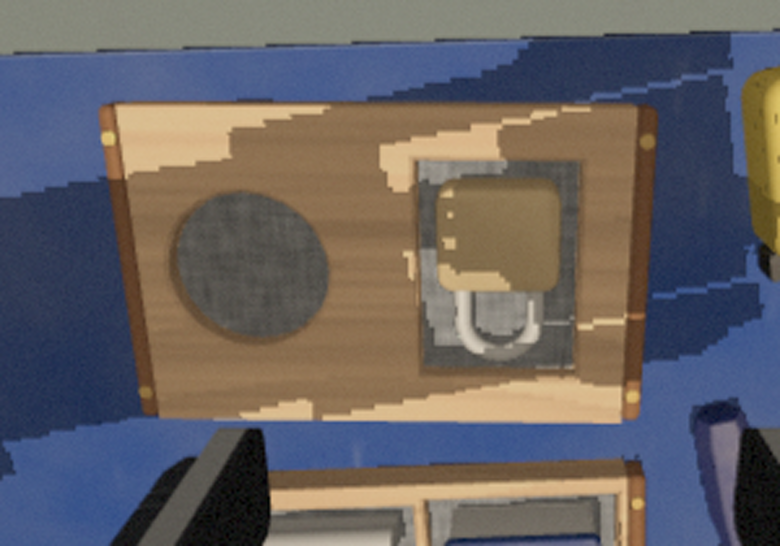

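View pics/l8sc.png

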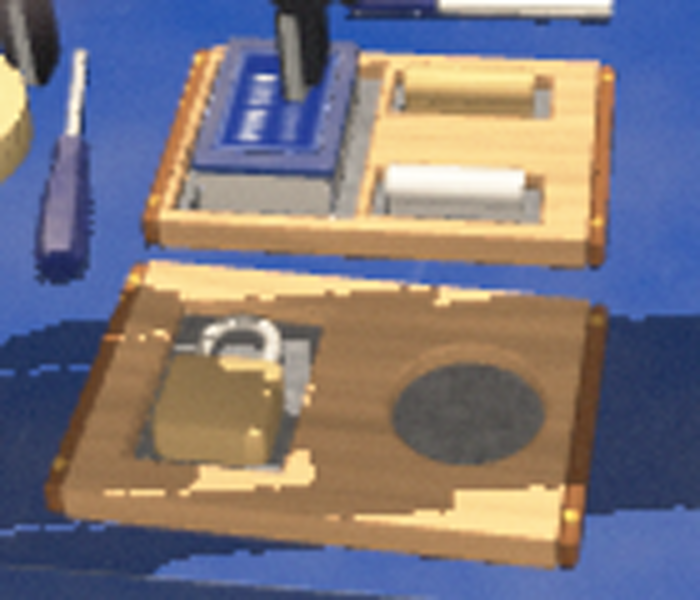

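>>> send_rows([
  {"hand":-1,"travel":[-29,27,-20],"spin":0},
  {"hand":-1,"travel":[-58,55,-35],"spin":0},
  {"hand":-1,"travel":[-87,82,-35],"spin":0},
  {"hand":-1,"travel":[-116,110,-35],"spin":0},
  {"hand":-1,"travel":[-145,137,-35],"spin":-0.1},
  {"hand":-1,"travel":[-174,165,-35],"spin":-0.2},
  {"hand":-1,"travel":[-203,192,-35],"spin":-0.3},
  {"hand":-1,"travel":[-232,220,-35],"spin":-0.4},
  {"hand":-1,"travel":[-262,248,-35],"spin":-0.5},
  {"hand":-1,"travel":[-262,248,-35],"spin":-0.53},
])

```text
clock: 30.75
ee_pos: [0.3957, -0.0028, 0.2043]
tcp_rot: [-3.039, -0.78, 0.037]
ft_force: [1.5, 0.3, -0.1]
grip_width: 0.998
```

```bash
python3 - <<'E'
from h import *
from bench import state
s=state();print(s["ee_pos"],s["qpos"].round(2));go(s,[.404,-.278,.18],.5)
E
```

```text
[ 0.3957327 -0.002762   0.2042515] [-0.3   0.15  1.72 -0.01  1.3  -0.8 ]
travel [-124.7  245.4   24.7]  curyaw 0.502 tilt -0.9997 spin(tool z down) 0.002  q6 -0.80
```

>>> send_rows([
  {"hand":-1,"travel":[-18,36,5],"spin":0},
  {"hand":-1,"travel":[-36,72,10],"spin":0},
  {"hand":-1,"travel":[-54,108,15],"spin":0},
  {"hand":-1,"travel":[-72,144,20],"spin":0},
  {"hand":-1,"travel":[-90,180,25],"spin":0},
  {"hand":-1,"travel":[-108,215,25],"spin":0},
  {"hand":-1,"travel":[-125,245,25],"spin":0},
  {"hand":-1,"travel":[-125,245,25],"spin":0},
  {"hand":-1,"travel":[-125,245,25],"spin":0},
  {"hand":-1,"travel":[-125,245,25],"spin":0},
])

```text
clock: 31.58
ee_pos: [0.4031, -0.2769, 0.1787]
tcp_rot: [-3.037, -0.779, 0.039]
ft_force: [0.4, 0.6, -0.4]
grip_width: 0.998
```

```bash
python3 - <<'E'
from h import *
from bench import state
s=take("wrist","g5");f=cv2.resize(s["frame"],(800,600),interpolation=cv2.INTER_CUBIC); cv2.imwrite("pics/g5b.png",f)
s=state();print(s["ee_pos"],s["tcp_rot"]);go(s,[.404,-.278,.18],.5)
E
```

```text
[ 0.40324297 -0.27654666  0.17906451] [-3.03717936 -0.78039941  0.03829569]
travel [-0.1  1.6 -1. ]  curyaw 0.503 tilt -0.9997 spin(tool z down) 0.003  q6 -1.33
```

View pics/g5b.png

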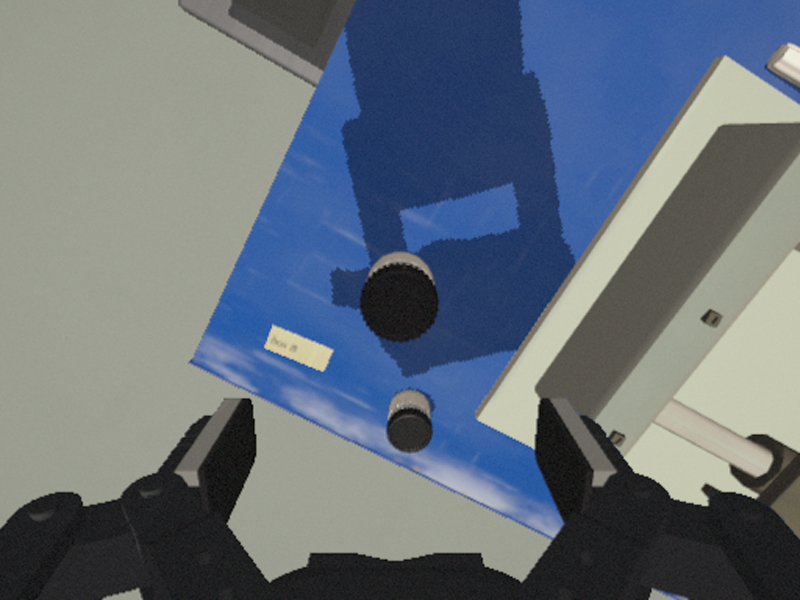

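```bash
python3 - <<'E'
from h import *
from bench import state
w=load("g5");k=.64;s=state()
crop("g5","g5c",215,150,295,300,4)
for q in [(361,301),(438,301),(399.5,263),(399.5,340),(399.5,301)]: print(q,pix2w(w,q[0]*k,q[1]*k,.055).round(4))
for q in [(387,430),(432,430)]: print("small",pix2w(w,q[0]*k,q[1]*k,.04).round(4))
P=pix2w(w,399.5*k,301.5*k,.055);go(s,[P[0],P[1],.02],.5)
E
```

```text
(361, 301) [ 0.3864 -0.2893  0.055 ]
(438, 301) [ 0.4249 -0.2678  0.055 ]
(399.5, 263) [ 0.3949 -0.2591  0.055 ]
(399.5, 340) [ 0.4172 -0.2994  0.055 ]
(399.5, 301) [ 0.4057 -0.2785  0.055 ]
small [ 0.4435 -0.3641  0.04  ]
small [ 0.4692 -0.3495  0.04  ]
travel [  4.7   5.  159. ]  curyaw 0.503 tilt -0.9997 spin(tool z down) 0.003  q6 -1.33
```

View pics/g5c.png

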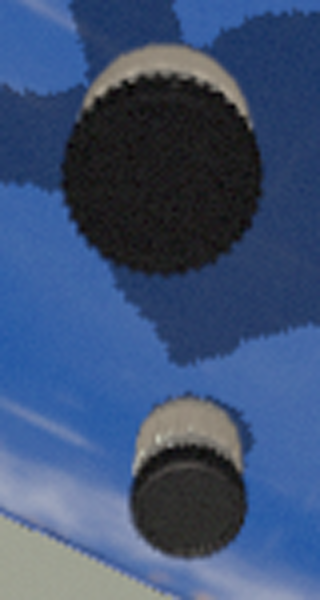

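```bash
python3 - <<'E'
from h import *
from bench import state
s=state()
go(s,[.4057,-.2786,.07],.5);go(s,[.4057,-.2786,.014],.5); print(R.from_rotvec(s["tcp_rot"]).as_matrix()[:,2])
E
```

```text
travel [  3.6   4.2 109. ]  curyaw 0.503 tilt -0.9997 spin(tool z down) 0.003  q6 -1.33
travel [  4.8   4.9 165. ]  curyaw 0.503 tilt -0.9997 spin(tool z down) 0.003  q6 -1.33
[-2.50261451e-02 -7.31015718e-04 -9.99686530e-01]
```

>>> send_rows([
  {"hand":-1,"travel":[3,4,35],"spin":0},
  {"hand":-1,"travel":[3.3,4,70],"spin":0},
  {"hand":-1,"travel":[3.6,4.2,95],"spin":0},
  {"hand":-1,"travel":[3.8,4.3,115],"spin":0},
  {"hand":-1,"travel":[4.2,4.5,135],"spin":0},
  {"hand":-1,"travel":[4.5,4.7,152],"spin":0},
  {"hand":-1,"travel":[4.8,4.9,164],"spin":0},
  {"hand":-1,"travel":[4.8,4.9,164],"spin":0},
  {"hand":-1,"travel":[4.8,4.9,164],"spin":0},
], newtons=40)

```text
clock: 32.38
ee_pos: [0.4058, -0.2775, 0.015]
tcp_rot: [-3.036, -0.782, 0.039]
ft_force: [0.3, -0.0, 0.9]
grip_width: 1.0
```

```bash
python3 - <<'E'
from h import *
from bench import state
take("wrist","g6");s=state();print(s["ee_pos"],s["ft_force"]);go(s,[.4057,-.2786,.014],.5)
E
```

```text
[ 0.40605196 -0.27806743  0.01560546] [ 0.62632066 -0.81286946 -0.43892676]
travel [-0.5  0.3  1.6]  curyaw 0.504 tilt -0.9997 spin(tool z down) 0.004  q6 -1.32
```

View pics/g6.png

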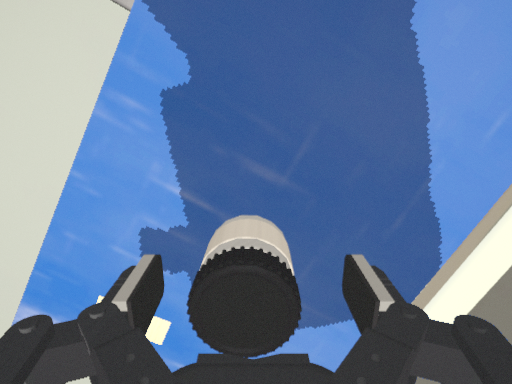

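>>> send_rows([
  {"hand":-1,"travel":[-2,0.3,1],"spin":0},
  {"hand":-1,"travel":[-2.2,0.3,1],"spin":0},
  {"hand":-0.5,"travel":[-2.2,0.3,1],"spin":0},
  {"hand":-0.2,"travel":[-2.2,0.3,1],"spin":0},
  {"hand":0,"travel":[-2.2,0.3,1],"spin":0},
  {"hand":0.5,"travel":[-2.2,0.3,1],"spin":0},
  {"hand":0.5,"travel":[-2.2,0.3,1],"spin":0},
  {"hand":0.5,"travel":[-2.2,0.3,1],"spin":0},
  {"hand":0.5,"travel":[-2.2,0.3,1],"spin":0},
  {"hand":0.5,"travel":[-2.2,0.3,1],"spin":0},
])

```text
clock: 33.27
ee_pos: [0.4044, -0.2795, 0.015]
tcp_rot: [-3.038, -0.782, 0.037]
ft_force: [0.1, 1.6, 5.2]
grip_width: 0.524
```

```bash
python3 - <<'E'
from h import *
from bench import state
take("wrist","g7");s=state();print(s["ee_pos"],s["ft_force"],s["grip_width"])
E
```

```text
[ 0.40433815 -0.27946012  0.01504754] [-1.60725175  0.56564863  5.59760208] 0.5209235859213449
```

View pics/g7.png

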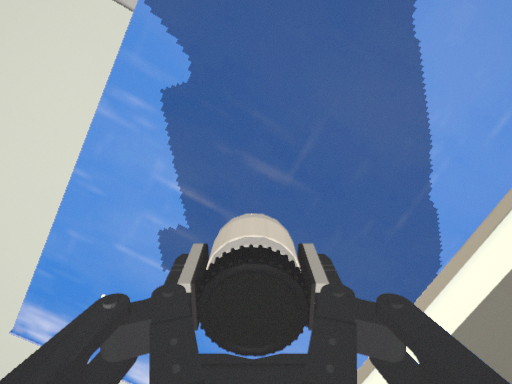

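>>> send_rows([
  {"hand":0.5,"travel":[0,0,-5],"spin":0},
  {"hand":0.5,"travel":[0,0,-15],"spin":0},
  {"hand":0.5,"travel":[-1,0,-40],"spin":0},
  {"hand":0.5,"travel":[-2,0,-75],"spin":0},
  {"hand":0.5,"travel":[-3,0,-110],"spin":0},
  {"hand":0.5,"travel":[-3,0,-135],"spin":0},
  {"hand":0.5,"travel":[-3,0,-150],"spin":0},
  {"hand":0.5,"travel":[-3,0,-150],"spin":0},
  {"hand":0.5,"travel":[-3,0,-150],"spin":0},
])

```text
clock: 34.07
ee_pos: [0.4052, -0.2805, 0.1649]
tcp_rot: [-3.038, -0.782, 0.037]
ft_force: [-0.0, -0.0, -2.4]
grip_width: 0.526
```

```bash
python3 - <<'E'
from h import *
from bench import state
take("side","g8s");crop("g8s","g8c",280,60,400,200,4);s=state();print(s["ee_pos"],s["ft_force"],s["grip_width"])
go(s,[.40,0,.17],1.57); go(s,[.53,.2285,.17],1.57)
E
```

```text
[ 0.40491617 -0.28019185  0.1640114 ] [ 0.50498057  0.29437695 -2.32023284] 0.5270588889451252
travel [ 130.9 -247.8   -5.8]  curyaw 0.504 tilt -0.9997 spin(tool z down) -1.066  q6 -1.33
travel [ 355.1 -385.1   -9.2]  curyaw 0.504 tilt -0.9997 spin(tool z down) -1.066  q6 -1.33
```

View pics/g8c.png

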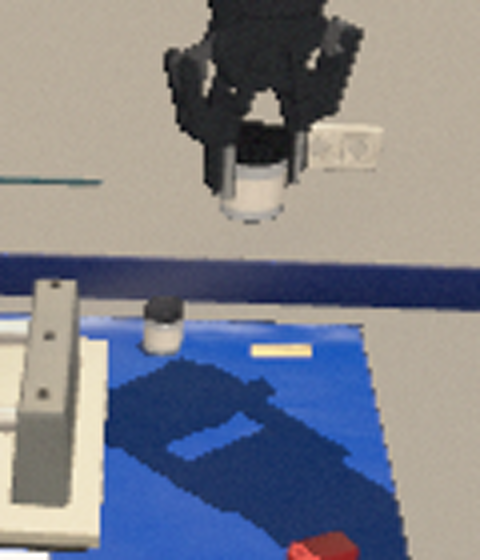

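>>> send_rows([
  {"hand":0.5,"travel":[12,-22,0],"spin":0},
  {"hand":0.5,"travel":[30,-56,-3],"spin":0},
  {"hand":0.5,"travel":[48,-90,-6],"spin":-0.06},
  {"hand":0.5,"travel":[66,-124,-6],"spin":-0.12},
  {"hand":0.5,"travel":[84,-158,-6],"spin":-0.18},
  {"hand":0.5,"travel":[102,-192,-6],"spin":-0.24},
  {"hand":0.5,"travel":[118,-222,-6],"spin":-0.3},
  {"hand":0.5,"travel":[131,-248,-6],"spin":-0.36},
  {"hand":0.5,"travel":[150,-260,-6],"spin":-0.42},
  {"hand":0.5,"travel":[170,-272,-6],"spin":-0.48},
])

```text
clock: 34.95
ee_pos: [0.4214, 0.0418, 0.1682]
tcp_rot: [-2.753, -1.483, 0.039]
ft_force: [1.6, -1.4, -2.5]
grip_width: 0.525
```

```bash
python3 - <<'E'
from h import *
from bench import state
s=state();print(s["ee_pos"]);go(s,[.535,.2285,.17],1.57)
E
```

```text
[0.42143959 0.04175092 0.16819427]
travel [218.4  -8.1  -5. ]  curyaw 0.988 tilt -0.9996 spin(tool z down) -0.582  q6 -1.17
```

```bash
python3 - <<'E'
from h import *
from bench import state
s=state();go(s,[.625,.2285,.165],1.57)
E
```

```text
travel [268.   67.2  -2.6]  curyaw 0.988 tilt -0.9996 spin(tool z down) -0.582  q6 -1.17
```

>>> send_rows([
  {"hand":0.5,"travel":[25,3,-3],"spin":-0.06},
  {"hand":0.5,"travel":[60,10,-3],"spin":-0.12},
  {"hand":0.5,"travel":[96,20,-3],"spin":-0.18},
  {"hand":0.5,"travel":[132,30,-3],"spin":-0.24},
  {"hand":0.5,"travel":[168,40,-3],"spin":-0.3},
  {"hand":0.5,"travel":[204,50,-3],"spin":-0.36},
  {"hand":0.5,"travel":[238,60,-3],"spin":-0.42},
  {"hand":0.5,"travel":[268,67,-3],"spin":-0.5},
  {"hand":0.5,"travel":[268,67,-3],"spin":-0.58},
  {"hand":0.5,"travel":[268,67,-3],"spin":-0.58},
])

```text
clock: 35.78
ee_pos: [0.6247, 0.2294, 0.1619]
tcp_rot: [-2.203, -2.206, 0.038]
ft_force: [-0.2, -0.4, -1.8]
grip_width: 0.525
```

>>> send_rows([
  {"hand":0.5,"travel":[0,0,0],"spin":0},
  {"hand":0.5,"travel":[0,0,0],"spin":0},
])

```text
clock: 35.95
ee_pos: [0.6238, 0.2289, 0.1601]
tcp_rot: [-2.205, -2.202, 0.042]
ft_force: [0.2, -0.3, -1.1]
grip_width: 0.526
```

```bash
python3 - <<'E'
from h import *
from bench import state
s=take("wrist","h1");f=cv2.resize(s["frame"],(800,600),interpolation=cv2.INTER_CUBIC); cv2.imwrite("pics/h1b.png",f)
s=state();print(s["ee_pos"]);go(s,[.571,.2285,.165],1.57)
E
```

```text
[0.62398739 0.22883366 0.1608735 ]
travel [ -0.4 -53.1  -2.2]  curyaw 1.570 tilt -0.9994 spin(tool z down) -0.000  q6 -1.40
```

View pics/h1b.png

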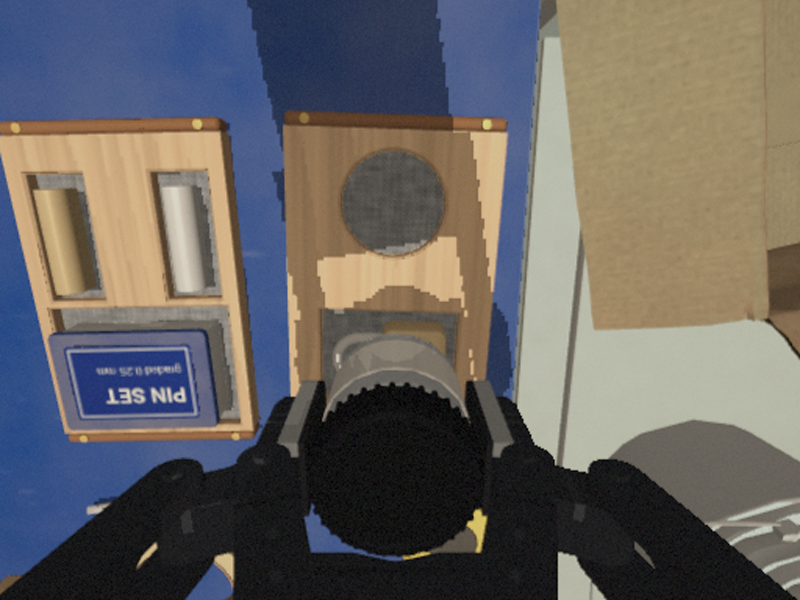

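```bash
python3 - <<'E'
from h import *
w=load("h1");crop("h1","h1c",205,85,300,175,7)
k=.64
Q=np.array([pix2w(w,u*k,v*k,.016)[:2] for u,v in [(340,203),(446,202),(393,147),(394,257)]]);print(Q.round(4));print((Q[0]+Q[1])/2,(Q[2]+Q[3])/2)
E
```

```text
[[0.571  0.1973]
 [0.5704 0.259 ]
 [0.54   0.2282]
 [0.6028 0.2287]]
[0.570705   0.22816751] [0.57137431 0.2284763 ]
```

View pics/h1c.png

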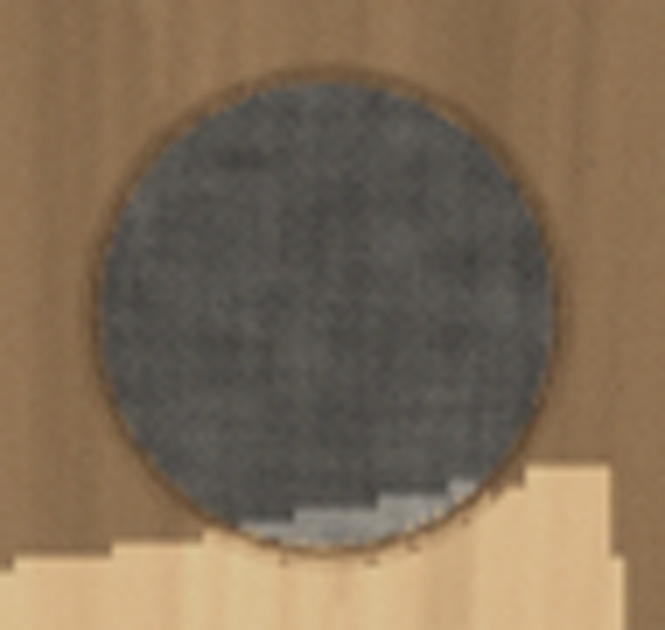

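```bash
python3 - <<'E'
from h import *
from bench import state
s=state()
r0=R.from_rotvec([-3.038,-.782,.037]);r=R.from_rotvec(s["tcp_rot"])
print("z0",r0.as_matrix()[:,2],"z",r.as_matrix()[:,2])
up=r.apply(r0.inv().apply([0,0,1]));print("pot up now",up)
# pot base centre offset: at grasp TCP .4044,-.2795,.0150 ; base centre (.4044,-.2795,0)
b=r.apply(r0.inv().apply([0,0,-.015]));print("base rel TCP",b)
go(s,[.571-b[0],.2283-b[1],.06],1.57)
E
```

```text
z0 [-0.0239237  -0.00167413 -0.99971239] z [-3.59940152e-02 -9.21158077e-04 -9.99351581e-01]
pot up now [ 0.02587971 -0.02082557  0.99944812]
base rel TCP [-0.0003882   0.00031238 -0.01499172]
travel [ -0.8 -48.9 102.7]  curyaw 1.570 tilt -0.9994 spin(tool z down) -0.000  q6 -1.40
```

>>> send_rows([
  {"hand":0.5,"travel":[-0.5,-25,5],"spin":0},
  {"hand":0.5,"travel":[-0.8,-50,25],"spin":0},
  {"hand":0.5,"travel":[-0.8,-49,55],"spin":0},
  {"hand":0.5,"travel":[-0.8,-49,85],"spin":0},
  {"hand":0.5,"travel":[-0.8,-49,102],"spin":0},
  {"hand":0.5,"travel":[-0.8,-49,102],"spin":0},
  {"hand":0.5,"travel":[-0.8,-49,102],"spin":0},
  {"hand":0.5,"travel":[-0.8,-49,102],"spin":0},
])

```text
clock: 36.67
ee_pos: [0.5722, 0.2279, 0.0623]
tcp_rot: [-2.207, -2.202, 0.037]
ft_force: [0.2, 0.0, -1.2]
grip_width: 0.526
```

```bash
python3 - <<'E'
from h import *
from bench import state
s=take("wrist","h2");take("side","h2s");crop("h2s","h2c",170,170,310,320,5)
s=state();print(s["ee_pos"],s["ft_force"]);go(s,[.5714,.228,.021],1.57)
E
```

```text
[0.57220956 0.22799784 0.06244322] [ 0.02021918 -0.03415265 -1.54985118]
travel [ 0.   0.6 41.4]  curyaw 1.569 tilt -0.9995 spin(tool z down) -0.001  q6 -1.39
```

View pics/h2.png

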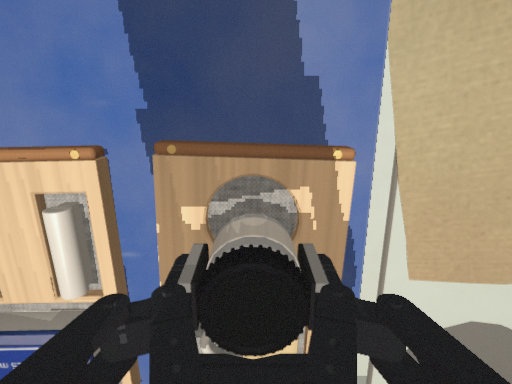

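View pics/h2c.png

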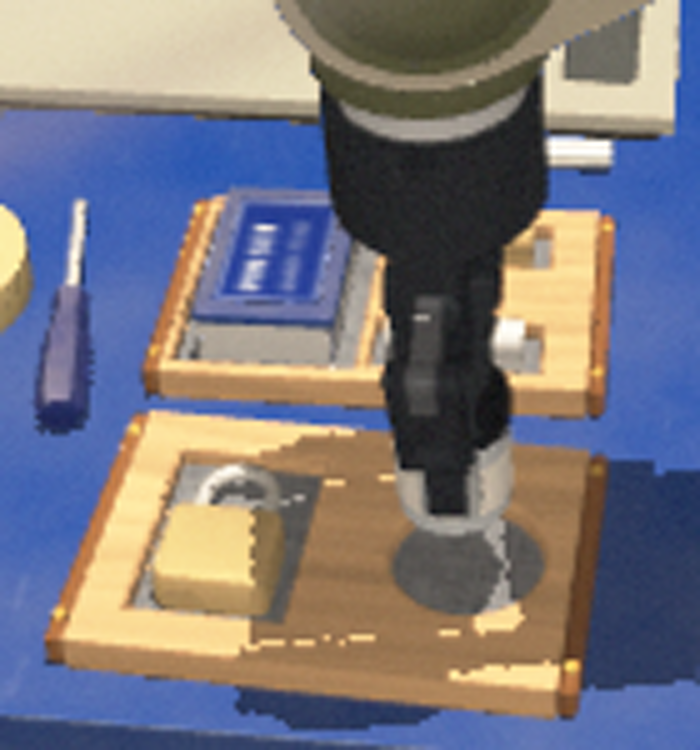

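>>> send_rows([
  {"hand":0.5,"travel":[0,0.2,12],"spin":0},
  {"hand":0.5,"travel":[0,0.3,24],"spin":0},
  {"hand":0.5,"travel":[0,0.5,33],"spin":0},
  {"hand":0.5,"travel":[0,0.6,37],"spin":0},
  {"hand":0.5,"travel":[0,0.6,39],"spin":0},
  {"hand":0.5,"travel":[0,0.6,39.5],"spin":0},
  {"hand":0.5,"travel":[0,0.6,39.5],"spin":0},
  {"hand":0.5,"travel":[0,0.6,39.5],"spin":0},
])

```text
clock: 37.43
ee_pos: [0.5718, 0.2281, 0.0235]
tcp_rot: [-2.207, -2.204, 0.035]
ft_force: [-0.5, -0.6, -1.5]
grip_width: 0.528
```

```bash
python3 - <<'E'
from h import *
from bench import state
s=take("wrist","h3");take("side","h3s");crop("h3s","h3c",200,200,310,320,6)
s=state();print(s["ee_pos"],s["ft_force"])
E
```

```text
[0.57171115 0.22804768 0.0233851 ] [ 0.54777866 -0.84357858 -2.30148128]
```

View pics/h3.png

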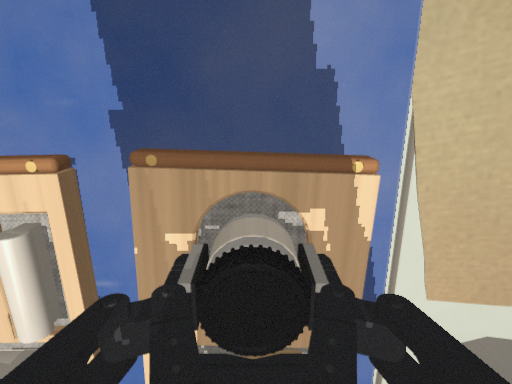

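View pics/h3c.png

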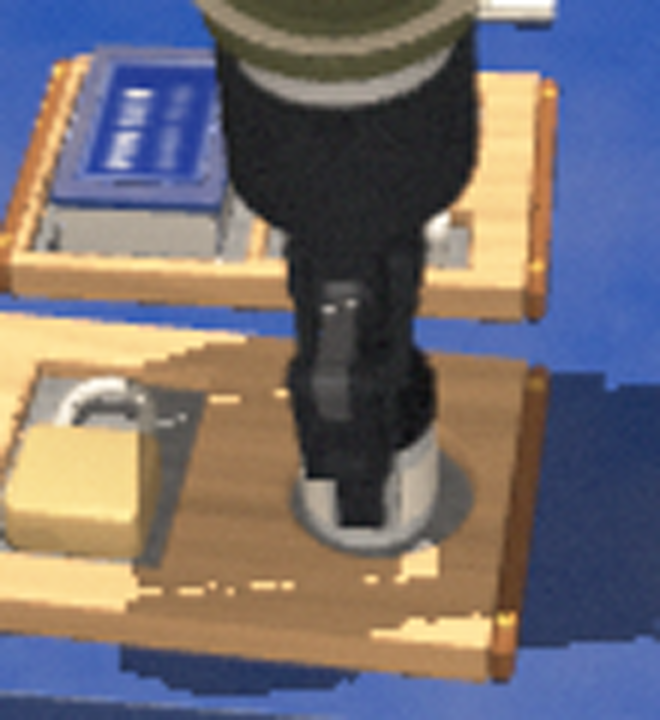

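```bash
python3 - <<'E'
from h import *
w=load("h3");s=load("h3s")
print("rim",pix2w(w,252,191,.016),"pot base",pix2w(w,253,214,.009))
a=np.linspace(0,2*np.pi,60)
for cx,cy,rad,z in [(.571,.2283,.031,.016),(.5715,.2281,.023,.012),(.5715,.2281,.023,.03)]:
    q=w2pix(s,np.c_[cx+rad*np.cos(a),cy+rad*np.sin(a),0*a+z]);q=(q-[200,200])*6;print(q.min(0).round(),q.max(0).round())
    q=w2pix(w,np.c_[cx+rad*np.cos(a),cy+rad*np.sin(a),0*a+z]);print(" w",q.min(0).round(),q.max(0).round())
E
```

```text
rim [0.53996938 0.22811669 0.016     ] pot base [0.55478056 0.22862287 0.009     ]
[281. 411.] [471. 552.]
 w [194. 191.] [311. 298.]
[305. 436.] [445. 541.]
 w [210. 205.] [294. 282.]
[303. 398.] [445. 502.]
 w [205. 216.] [299. 301.]
```

>>> send_rows([
  {"hand":0.5,"travel":[0,-1.5,0],"spin":0},
  {"hand":0.5,"travel":[0,-3,0],"spin":0},
  {"hand":0.5,"travel":[0,-3,0.8],"spin":0},
  {"hand":0.5,"travel":[0,-3,1.5],"spin":0},
  {"hand":0.5,"travel":[0,-3,1.5],"spin":0},
])

```text
clock: 37.95
ee_pos: [0.5686, 0.228, 0.0218]
tcp_rot: [-2.207, -2.203, 0.036]
ft_force: [-0.1, -0.9, -2.1]
grip_width: 0.527
```

>>> send_rows([
  {"hand":0.5,"travel":[0,0,0.6],"spin":0},
  {"hand":0.5,"travel":[0,0,1.0],"spin":0},
  {"hand":0.5,"travel":[0,0,1.0],"spin":0},
])

```text
clock: 38.2
ee_pos: [0.5687, 0.2281, 0.0213]
tcp_rot: [-2.207, -2.204, 0.035]
ft_force: [-1.6, -1.1, 2.7]
grip_width: 0.527
```

```bash
python3 - <<'E'
from h import *
from bench import state
s=take("wrist","h4");take("side","h4s");crop("h4s","h4c",200,200,310,320,6)
s=state();print(s["ee_pos"],s["ft_force"],s["ft_torque"])
E
```

```text
[0.56863913 0.22806641 0.02121767] [-1.7765677  -0.48283651  3.61883526] [-0.13430449  0.20992422  0.00565247]
```

View pics/h4c.png

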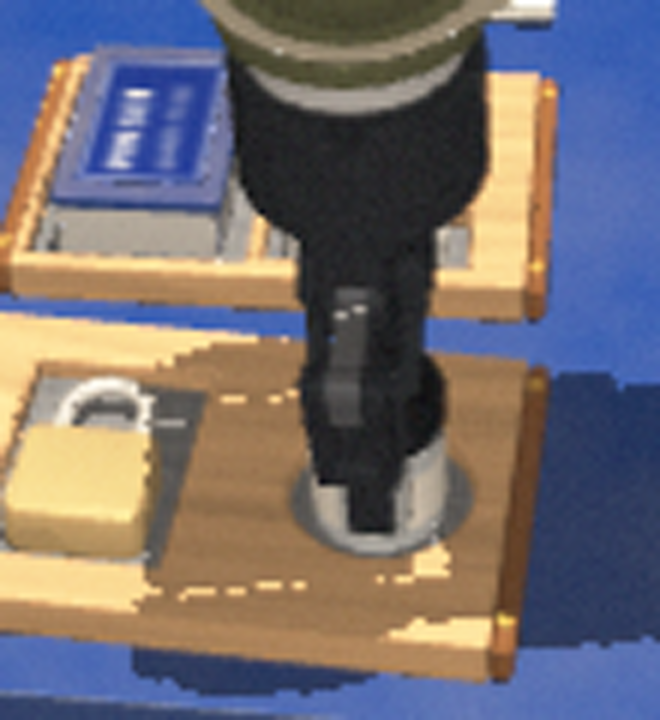

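View pics/h4.png

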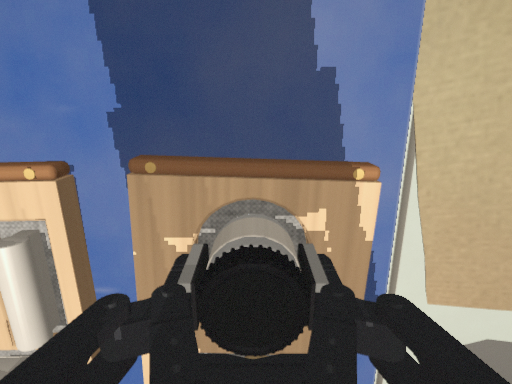

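>>> send_rows([
  {"hand":0.0,"travel":[0,0,0],"spin":0},
  {"hand":-0.06,"travel":[0,0,0],"spin":0},
  {"hand":-0.12,"travel":[0,0,0],"spin":0},
  {"hand":-0.2,"travel":[0,0,0],"spin":0},
  {"hand":-0.35,"travel":[0,0,0],"spin":0},
  {"hand":-0.5,"travel":[0,0,0],"spin":0},
  {"hand":-0.5,"travel":[0,0,0],"spin":0},
  {"hand":-0.5,"travel":[0,0,0],"spin":0},
])

```text
clock: 38.97
ee_pos: [0.5687, 0.2281, 0.0212]
tcp_rot: [-2.207, -2.204, 0.035]
ft_force: [0.4, 0.8, 0.1]
grip_width: 0.749
```

```bash
python3 - <<'E'
from h import *
from bench import state
s=take("wrist","h5");s=state();print(s["ee_pos"],s["ft_force"],s["grip_width"])
E
```

```text
[0.56865991 0.22807674 0.02121913] [0.98544113 0.37449195 0.91031689] 0.7547735837839687
```

View pics/h5.png

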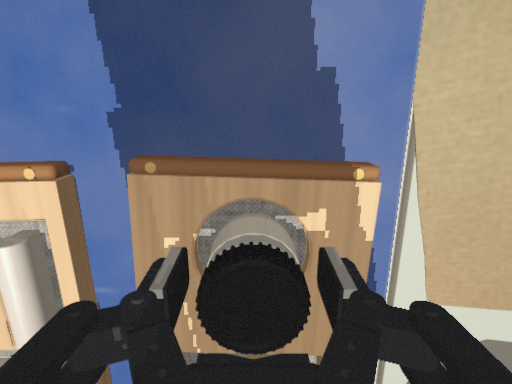

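Released, the pot stands. Rise straight up between the open fingers.

```bash
python3 - <<'E'
from h import *
from bench import state
s=state();go(s,s["ee_pos"]+[0,0,.1],None);go(s,s["ee_pos"]+[-.05,0,.2],None)
E
```

```text
travel [ -0.   -3.2 -99.9]  curyaw 1.569 tilt -0.9995
travel [-1.000e-01 -5.640e+01 -1.983e+02]  curyaw 1.569 tilt -0.9995
```

>>> send_rows([
  {"hand":-0.6,"travel":[0,-0.3,-10],"spin":0},
  {"hand":-0.6,"travel":[0,-1,-30],"spin":0},
  {"hand":-0.6,"travel":[0,-2,-60],"spin":0},
  {"hand":-0.6,"travel":[0,-3,-95],"spin":0},
  {"hand":-0.6,"travel":[0,-6,-130],"spin":0},
  {"hand":-0.6,"travel":[0,-30,-165],"spin":0},
  {"hand":-0.6,"travel":[0,-56,-198],"spin":0},
  {"hand":-0.6,"travel":[0,-80,-198],"spin":0},
  {"hand":-0.6,"travel":[0,-80,-198],"spin":0},
  {"hand":-0.6,"travel":[0,-80,-198],"spin":0},
])

```text
clock: 39.85
ee_pos: [0.4944, 0.2284, 0.223]
tcp_rot: [-2.207, -2.205, 0.033]
ft_force: [0.7, -0.1, 0.3]
grip_width: 0.799
```

```bash
python3 - <<'E'
from h import *
from bench import state
s=take("wrist","z1");crop("z1","z1c",90,130,420,340,2.3);take("side","z1s");crop("z1s","z1sc",170,180,310,320,5);take("scene","z1e");crop("z1e","z1ec",130,130,300,310,3.3)
s=state();print(s["ee_pos"],s["ft_force"],s["clock"])
E
```

```text
[0.49559655 0.22810467 0.22110564] [ 0.11551372  1.09139185 -0.32598376] 40.0
```

View pics/z1sc.png

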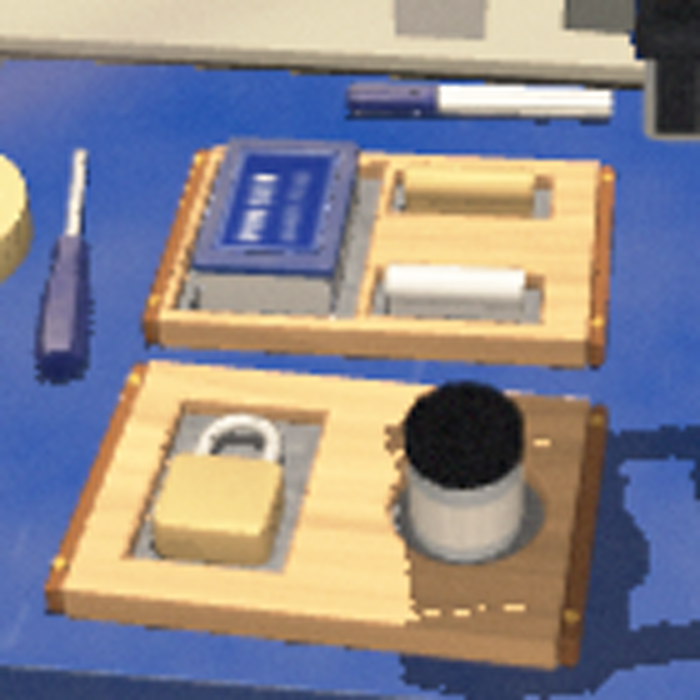

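View pics/z1.png

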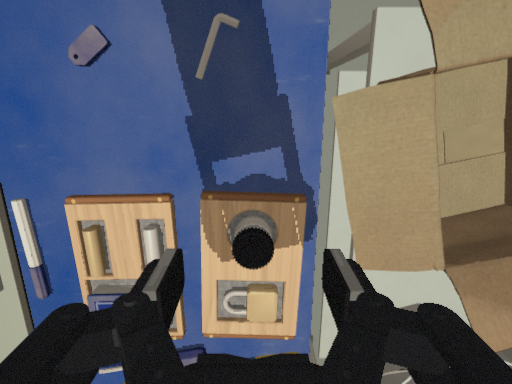

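View pics/z1ec.png

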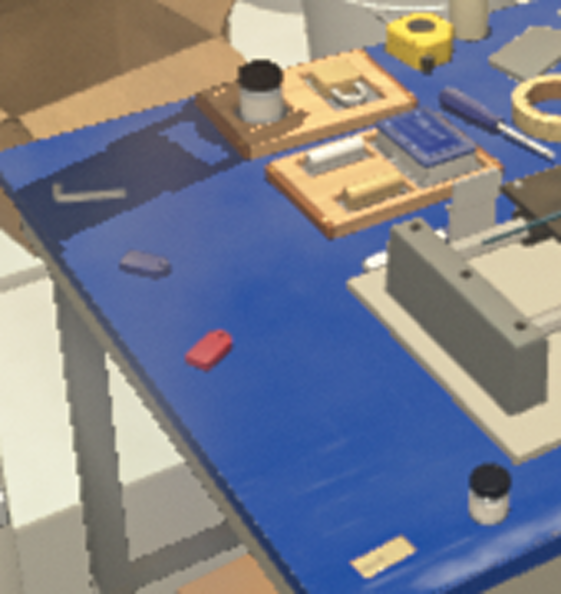

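```bash
python3 - <<'E'
from bench import *
print(close_job()); print(state()["clock"])
E
```

```text
the job is handed in; nothing more can be done
None
the job is handed in; nothing more can be done
```

I made up both kits in the order you gave and handed the job in at about 40 s on the clock. I was given no verdict.

**Re-pinning tray:** the nickel and brass cylinders are in the two narrow slots, barrel up. The tin of pins is in the wide pocket.

**Padlock service tray:** the padlock lies flat and lengthwise in the oblong pocket, body towards +y and shackle towards −y. The larger of the two pots stands upright in the round well; its lid measured about 45 mm against 29 mm for the small one.

**Last checks:**
- **Seating:** the last pictures show all five parts down in their pockets, the pot upright with clearance round it, and the gripper clear of everything.
- **Other items:** the marker, screwdriver, small pot, key tags and hex key looked undisturbed. I judged this by eye and did not measure it.
- **Forces:** no wrist force I read passed about 9 N.

**What disagreed:**
- **Camera positions:** the scene and side cameras differed by up to about 27 mm on where the parts lay, so I used close wrist views for every grasp. The tray positions from different views differed by about 4 mm, which is inside the 8 mm pocket clearance.
- **Tool tilt:** the tool had drifted to about 2° off vertical by the end. The pot was therefore slightly tilted in the grip until I let it go.
- **Padlock centring:** I judged it from pictures to about 2 mm.

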